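# Clamp a drive's new heatsink in the bench press

## Robot

A 6-joint arm with a two-finger parallel gripper is mounted at the origin on the work surface. World frame = base frame: x ahead of the robot, y to its left, z up, the work surface at z = 0. Lengths are in mm, angles in rad, forces in N, time in s.
With the tool pointing down it reaches from about 275 to 750 mm from the base axis. Payload 10.2 kg.
Tool frame: the origin (TCP) lies at the very end of the fingers, on their centre line; the grasp point (between the pads) lies 19 mm behind it (ctrl.tcp_to_grasp is the distance from the TCP to the grasp point, in mm); z points along the fingers, x is the direction in which the jaws open and shut, and the axes are right-handed (so a half turn about z gives the same grasp; the last joint's range is limited). The gripper opens to 85 mm and grips with 20 to 120 N. Pads are 22 mm wide; open, the fingers measure 114 mm over their backs; the gripper's body (76 mm by 85 mm) begins 54 mm behind the grasp point. The pads swing forward as they close: fully open they stand 13 mm farther back than shut.
Start: joints at [0.899, 0.313, 1.498, -0, 1.331, -0.223], TCP at [227.802, 473.008, 194.294] pointing down, gripper open.
Joint ranges: [-2.94, 2.94], [-0.97, 2.17], [0.19, 2.56], [-1.23, 4.37], [0.02, 3.11], [-2.88, 2.88]. Speed limits (rad/s): [2.39, 2.39, 3.01, 3.14, 3.14, 3.14].

## Interface

Orientations are given as a unit quaternion [w, x, y, z].
In Python, from rig import monitor, vision, order, ctrl gives the robot as it stands. The module is installed in compiled form; this text tells all that it offers.
- The arm moves only by the shell command python3 -m pendant 'ROWS' [FORCE]. ROWS is JSON, a list that holds one entry, the list of rows, each a list of 5 numbers: the closure, from -1 (fully open) to 1 (shut), then the shift along the world's x, y, z in m, then the turn about the world's z in degrees. In form: [[[fingers, dx, dy, dz, spin], ...]]. A call has 1 to 20 rows; each row is the pose to reach, as a shift and turn from the pose commanded when the call began; what a row does not reach only later rows make up. A row lasts 1/10 s, in which the tool goes at most 50 mm and 8.59 degrees, less where a joint would pass 70% of its speed; a pose out of reach is approached as far as the arm can. A call with a gripper value outside its range is refused whole. The fingers move at their own pace and stop on an object; FORCE is the grip in N (left out, the last holds). Time passes only in rows, so rows that repeat a pose let the fingers close. It gives the time, the measured TCP pose, the force and the opening at its end, in the units of the state.
- monitor.sense(): the state, without advancing time (a new reading comes with each control period).
- vision.capture(name): name is "scene" or "side" or "wrist"; returns (picture, depth): 384x512x3 uint8, red, green, blue; 384x512 float32, mm along the optical axis (not along the pixel's ray), 0 where there is no reading.
- vision.camera_info(name): a dict with "fov_y" (degrees; the focal length in pixels is half the picture's height over the tangent of half this angle, whatever the lens; pixels are square), "cx", "cy" (the principal point, pixels), "R" (3x3) and "t" (3): a world point X has camera coordinates R X + t; the wrist camera has in their place "hand_eye" (4x4, takes a point from camera to tool coordinates, whose origin is the TCP and whose axes are the tool frame's). Camera axes: x right, y down, z forward; pixel columns grow to the right and rows downward; lengths in mm; the calibration is good to about 2 mm. The wrist camera is an equidistant fisheye: a pixel r from the principal point sees the ray r / f radians off the axis. A picture is of the moment at which its call begins: read the wrist's pose just before it. camera_info takes no time and is no camera call.
- order.finish_job(): hands the job in, once; it reports no verdict.
The state is a dict: "time_s": time; "joints": joint angles; "dq": joint speeds; "tau": joint torques, N m; "eef_pos": TCP position; "ee_rot": TCP orientation; "force": force on the tool from outside, world axes, zero at the start; "wrist_torque": the same for the moment, N m; "grip_width": opening from 0.0 (shut) to 1.0 (fully open).
Only numpy, scipy, OpenCV 4.12 (cv2) and the standard library are available. Lean on these libraries where they do the work, as an engineer would, in place of code of your own. Each camera call takes 0.05 s, during which the arm holds its last target.

## Task

The drive with its new stick-on heatsink lies in the pulled-out bed of the bench press. Push the bed fully home, fit the loose crank onto the press's square shaft and wind it clockwise until the pressure plate bears firmly on the heatsink, its springs squeezed at least half way. Then lift the crank off, leaving the press clamped, and lay it flat in its grey tray again; leave the other things on the bench where they are.

Things in the scene. Friction and masses are not known exactly. Their poses are not given: they have to be found in the camera images.
- press: Grey cast-iron bench screw press, fixed to the bench. Base 185 x 172 mm, 18 mm thick; two steel columns at y = +-68 mm carry a crosshead 44 mm deep (x) and 170 mm wide (y), its top at 142 mm, column nuts to 150 mm. Origin: on the bench under the vertical screw's axis. +x points away from the side where the bed pulls out, z up.
- shaft_seat (a point): Point on the screw's axis at the shoulder on which the crank's hub comes to rest, 168 mm above the bench; it turns with the screw. The steel shaft end above it is a 14 mm square, 22 mm high, flats facing this frame's x and y axes, then bevelled on all four sides over 7 mm to 7 mm square (top 29 mm above this point). The round shoulder below is 39 mm in diameter.
- screw (a joint): Angle of the screw and its square shaft, rad; grows when turned clockwise seen from above. One full turn lowers the ram 10 mm, and the screw stays where it is left. Stiff to turn by 0.1 N m (about 1.3 N at the crank handle). At 0 the pressure plate's underside is 7 mm above the top of the heatsink.
- pressure_plate (a joint): How far the springs between the ram and the rubber-faced pressure plate (88 x 66 mm) are squeezed, m: 0 while the plate hangs free, 0.006 fully squeezed. Brass bolt heads on top of the ram rise by the same amount. From touching the heatsink, each further turn squeezes 10 mm per turn; 12 N at first touch, 4 N more per mm.
- bed (a joint): Travel of the sliding bed, m: 0 pulled out, 0.065 fully home against its stop. It slides along the press's +x, with about 3 N of friction, and stays where it is left.
- bed_knob (a point): Middle of the upright black knob at the bed's outer end, which moves with the bed: 22 to 24 mm diameter, from 40 to 76 mm above the bench; this point is 58 mm above the bench. With the bed home it is 92 mm from the screw's axis.
- bed_nest (a point): Middle of the bed's upper face between its four 4 mm high locating strips, where the drive lies; 32 mm above the bench, moves with the bed. With the bed home it is on the screw's axis.
- drive: Black flat drive 100 x 70 x 7 mm with a blue finned heatsink 90 x 60 mm on it, 20 mm high in all, loose in the bed. Origin: centre of its underside, x along its length.
- crank: Loose crank, steel hub and light alloy arm, with a red revolving grip, lying flat in the tray. Origin: centre of the hub's underside. Square hub 34 x 34 mm, 30 mm high, with a 15.6 mm square hole right through (sides along the crank's x and y). A flat arm 14 mm wide and 12 mm thick, underside level with the hub's, runs along +x to an end eye 24 mm across at 80 mm. z up. 0.23 to 0.35 kg, balance point about 15 mm from the hub's axis.
- crank_handle (a point): Point in the crank's red grip, on its axis, 80 mm from the hub's axis and 36 mm above the crank's underside. The grip is upright, 20 mm in diameter with a 25 mm bulge at its top end, from 12 to 56 mm above the crank's underside, and turns freely about its own axis.
- tray: Fixed shallow grey tray with a green lining: outside 220 (x) x 170 (y) x 12 mm, walls 4 mm, inner floor 4 mm above the bench. Origin: centre of its underside. It may stand on either side of the press.
- hard_drive: Silver hard drive 147 x 102 x 26 mm lying on a sheet of cardboard; to be left alone. Origin: centre of its underside.
- mouse: Black computer mouse 108 x 58 x 33 mm; to be left alone. Origin: centre of its underside.
- jar: Pale jar with a blue lid, 60 mm diameter, 85 mm high; to be left alone. Origin: centre of its underside.
- screwdriver: Screwdriver with an orange handle, lying down; to be left alone. Origin: middle of its length, at the underside.

How it is judged (in metres and radians):
On the way, in this order (a step that is already met when the one before it is completed fails the run):
1. the bed is pushed fully home, to within 3 mm, with the drive in it (value of joint bed above 0.062 m and distance between drive and bed_nest below 0.006 m), for 0.2 s.
2. the crank is seated on the square shaft, down on the shoulder to within 4 mm, handle up (distance between crank and shaft_seat below 0.004 m and angle between crank's own z axis and vertical below 0.15 rad), for 0.2 s.
3. with the crank on the shaft, the plate is wound down on the heatsink until its springs are squeezed by more than 2 mm (value of joint pressure_plate above 0.002 m and value of joint screw above 5 rad and value of joint bed above 0.061 m and distance between crank and shaft_seat below 0.008 m), for 0.2 s.
4. the crank is lifted clear of the shaft with the plate still clamped (value of joint pressure_plate above 0.002 m and distance between crank and shaft_seat above 0.04 m), for 0.1 s.
At the end, for the whole second after the job is handed in: The bed is home to within 4 mm with the drive in its nest (6 mm), the pressure plate presses on the heatsink with its springs squeezed by more than 2 mm, and the crank lies flat and still on the floor of the tray, hub and handle both inside its walls (value of joint bed above 0.061 m and value of joint pressure_plate above 0.002 m and value of joint screw above 5 rad and distance between drive and bed_nest below 0.006 m and angle between crank's own z axis and vertical below 0.1 rad and z of crank in the frame of tray below 0.009 m and x of crank in the frame of tray between -0.106 and 0.106 m and y of crank in the frame of tray between -0.081 and 0.081 m and x of crank_handle in the frame of tray between -0.106 and 0.106 m and y of crank_handle in the frame of tray between -0.081 and 0.081 m and linear speed of crank below 0.02 m/s and angular speed of crank below 0.2 rad/s); the robot touches nothing.
It fails at once if the crank is dropped instead of laid down: it reaches the tray floor at over 0.7 m/s (linear speed of crank above 0.7 m/s and z of crank in the frame of tray below 0.03 m).
It fails at once if the hard drive, mouse, jar or screwdriver is shifted by more than 20 mm or the jar knocked over (distance of any of hard_drive, mouse, jar, screwdriver from where it was at the start of the episode above 0.02 m or angle between jar's own z axis and vertical above 0.5 rad).
It also fails if it takes over 72 s, if anything falls off the work surface, if the arm or the gripper's body presses on something with over 40 N, if the wrist force passes 120 N, or if a joint passes its speed limit or range.

## Working session

There is one attempt and no reset: what is moved stays moved. The work goes in short steps, Python scripts to look and compute and a shell command to move; the robot and the scene stay as the last step left them, time stands still between calls to the robot, and variables do not carry over. Pictures are saved under pics/ and viewed, and the job is handed in when it is done.

```bash
mkdir -p pics; ls
cat > h.py <<'E'
import numpy as np, cv2
from rig import monitor, vision, order, ctrl
def cap(n,f):
    s=monitor.sense(); p,d=vision.capture(n); cv2.imwrite('pics/'+f+'.png',p[:,:,::-1]); np.savez('pics/'+f+'.npz',p=p,d=d,pos=s['eef_pos'],rot=s['ee_rot']); return p,d,s
def pts(n,d):
    ci=vision.camera_info(n); f=192/np.tan(np.radians(ci['fov_y']/2))
    v,u=np.mgrid[0:384,0:512]; c=np.stack([(u-ci['cx'])/f*d,(v-ci['cy'])/f*d,d],-1)
    return (c-np.array(ci['t']))@np.array(ci['R'])   # R^T(c-t)
E
python3 - <<'E'
from h import *
print(monitor.sense()); print(ctrl.tcp_to_grasp)
for n in ['scene','side','wrist']:
    cap(n,n+'0'); print(n,vision.camera_info(n))
E
```

```text
pics
{'time_s': 0.0, 'joints': array([ 8.98598933e-01,  3.13456109e-01,  1.49841815e+00, -1.77922120e-05,
        1.33102574e+00, -2.23403471e-01]), 'dq': array([-0.00029842,  0.00048204,  0.00024835,  0.00076833,  0.00092553,
        0.00206993]), 'tau': array([ 6.40170420e-04, -4.12262571e+01, -2.59749752e+01, -1.27526141e-04,
        4.01807134e-03,  3.67183088e-05]), 'eef_pos': array([227.60951613, 472.75728896, 193.73911611]), 'ee_rot': array([ 2.24663335e-04,  8.46721554e-01,  5.32035885e-01, -6.13914326e-04]), 'force': array([-0.11090344,  0.23840727,  0.08201512]), 'wrist_torque': array([-0.02607964, -0.009566  , -0.0935149 ]), 'grip_width': 1.0017083872840977}
18.700000000000003
scene {'fov_y': 56.75813814183502, 'cx': 247.35991235593843, 'cy': 188.88638916546324, 'R': array([[ 0.27652393,  0.96087211, -0.01610324],
       [ 0.5583747 , -0.17428427, -0.81107502],
       [-0.7821459 ,  0.21529001, -0.58472045]]), 't': array([-165.23431627, -255.4454131 , 1326.25806191])}
side {'fov_y': 49.32907605273037, 'cx': 248.503480952531, 'cy': 185.20589437634578, 'R': array([[ 0.88818245, -0.4591967 ,  0.01644181],
       [-0.22744948, -0.47046282, -0.85260276],
       [ 0.39924764,  0.75352712, -0.52230087]]), 't': array([-551.45411899,  243.40506632,  887.20612829])}
wrist {'fov_y': 65.70646984690485, 'cx': 259.94383929610683, 'cy': 185.55437265213317, 'hand_eye': array([[ 9.99999461e-01, -1.03061657e-03,  1.21976409e-04,
        -8.15785736e-01],
       [ 9.54312977e-04,  9.59359912e-01,  2.82183715e-01,
        -7.13929141e+01],
       [-4.07842489e-04, -2.82183447e-01,  9.59360379e-01,
        -1.78759374e+02],
       [ 0.00000000e+00,  0.00000000e+00,  0.00000000e+00,
         1.00000000e+00]])}
```

View pics/scene0.png

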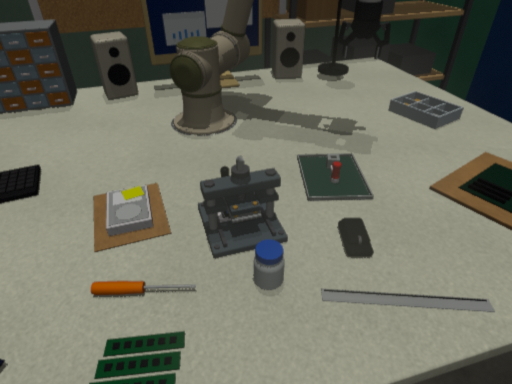

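View pics/side0.png

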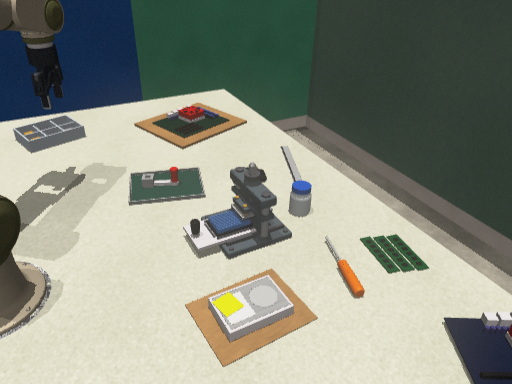

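View pics/wrist0.png

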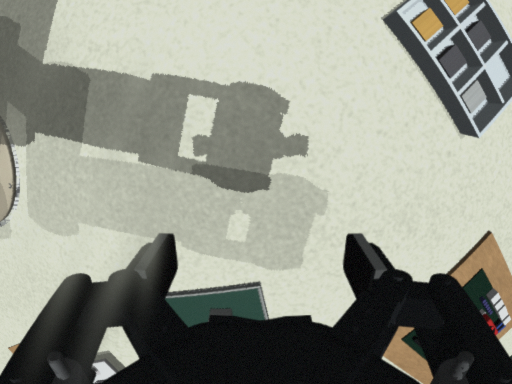

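The side view shows the bed knob at about (195,228), the shaft top at (252,167), and the crank hub at (147,178) with its red grip at (174,173) in the tray. The press opens toward the robot. Next I'll measure these using depth.

```bash
python3 - <<'E'
from h import *
out={}
for n in ['scene','side']:
    z=np.load(f'pics/{n}0.npz'); P=pts(n,z['d']); p=z['p'].astype(int); hsv=cv2.cvtColor(z['p'],cv2.COLOR_RGB2HSV)
    r,g,b=p[...,0],p[...,1],p[...,2]
    # bench check
    m=(P[...,0]>200)&(P[...,0]<600)&(abs(P[...,1])<400)&(abs(P[...,2])<15); print(n,'bench z med',np.median(P[m][:,2]))
    red=(r>110)&(g<70)&(b<70)&(P[...,2]<90)&(P[...,2]>10)&(P[...,0]>150)&(P[...,0]<700)&(P[...,1]>-200)&(P[...,1]<350)
    nl,l,st,_=cv2.connectedComponentsWithStats(red.astype(np.uint8))
    for i in range(1,nl):
        if st[i][4]>15: q=P[l==i]; print(' red',st[i],q.mean(0),q.min(0),q.max(0))
    H=P[...,2]; X=(P[...,0]>150)&(P[...,0]<800)&(abs(P[...,1])<300)
    for lo,hi in [(25,40),(130,147),(180,205)]:
        mm=X&(H>lo)&(H<hi); nl,l,st,_=cv2.connectedComponentsWithStats(mm.astype(np.uint8))
        for i in range(1,nl):
            if st[i][4]>15: q=P[l==i]; print(lo,hi,st[i],q.mean(0).round(1),q.min(0).round(1),q.max(0).round(1))
E
python3 - <<'E'
import cv2
for n,(x0,y0,x1,y1) in {'scene':(185,140,385,260),'side':(110,130,320,270)}.items():
    i=cv2.imread(f'pics/{n}0.png')[y0:y1,x0:x1]; cv2.imwrite(f'pics/{n}0c.png',cv2.resize(i,None,fx=3.8,fy=3.8,interpolation=cv2.INTER_CUBIC))
E
```

```text
scene bench z med 0.6900880959877426
 red [334 162   7   4  25] [509.64338366 275.73878562  60.67043316] [500.87520478 268.66904589  57.44507469] [518.36592465 284.62136478  62.11039183]
25 40 [327 153   7   9  36] [435.4 294.2  31.8] [411.7 286.6  25.3] [447.3 299.8  36.2]
25 40 [332 170   8   7  35] [512.3 273.3  32.9] [504.  267.   25.5] [517.9 284.4  40. ]
25 40 [ 116  185   36   43 1237] [ 492.2 -261.2   30.8] [ 408.3 -300.    25. ] [ 558.8 -220.1   35.1]
25 40 [260 204  16  30 153] [632.6  39.9  29.1] [574.2  29.6  25. ] [681.6  56.9  40. ]
25 40 [209 211  22  34 243] [622.1 -69.7  30.7] [578.5 -96.4  25.1] [684.  -43.9  39.8]
25 40 [342 217  28  27 565] [729.9 209.1  32. ] [683.6 181.1  25.2] [767.2 243.5  37.3]
25 40 [254 269   9  12  47] [790.4 -33.8  32.7] [776.3 -37.9  25.4] [799.6 -28.2  39.9]
25 40 [115 281  15   5  41] [ 727.2 -288.4   25.9] [ 719.2 -299.8   25.1] [ 736.2 -273.6   27.7]
130 147 [200 168  81  29 997] [627.9 -23.1 139.9] [ 594.6 -104.2  130. ] [642.4  65.2 147. ]
180 205 [236 155   8  11  69] [621.  -20.4 189.3] [610.5 -26.1 180.2] [626.  -13.1 197.9]
sid
[... 311 characters left out ...]
.1  30.9] [408.9 282.3  25.2] [446.5 300.   36.2]
25 40 [289 200  22  10  95] [764.8 -29.6  32.6] [746.2 -42.4  25.2] [797.6   2.2  39.8]
25 40 [ 183  218   85   33 1113] [513.7 -49.1  32.1] [443.5 -99.8  25.3] [623.3  33.7  40. ]
25 40 [268 224  16   7  47] [658.9 -77.3  27.2] [635.8 -82.8  25.1] [682.1 -71.1  29. ]
25 40 [346 265   7   9  18] [ 727.2 -286.4   25.9] [ 720.5 -299.5   25.1] [ 734.2 -272.5   27.8]
25 40 [ 208  275   80   50 1908] [ 478.5 -264.1   30.4] [ 407.2 -300.    25.4] [ 555.8 -222.7   34.3]
130 147 [230 167  47  39 580] [609.1 -41.7 139.8] [ 591.9 -109.9  130.1] [640.4  59.9 147. ]
180 205 [249 162   8   9  52] [614.9 -24.5 189.2] [608.8 -30.2 180.8] [624.8 -15.5 197.4]
```

View pics/scene0c.png

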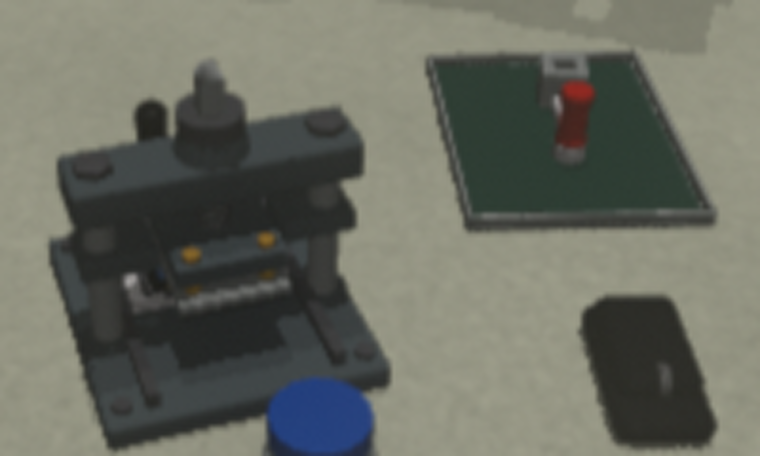

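View pics/side0c.png

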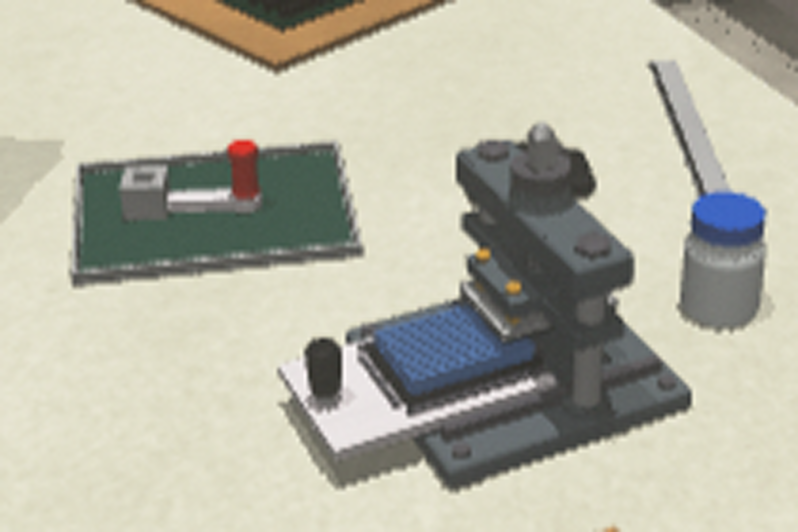

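Run:
```python
from h import *
A=[];C=[]
for n in ['scene','side']:
    z=np.load(f'pics/{n}0.npz'); P=pts(n,z['d']).reshape(-1,3); c=z['p'].reshape(-1,3).astype(int)
    k=(P[:,0]>150)&(P[:,0]<800)&(abs(P[:,1])<350); A.append(P[k]); C.append(c[k])
for a,c,n in zip(A,C,['scene','side']):
    def box(lo,hi,x0,x1,y0,y1,name,m=None):
        k=(a[:,2]>lo)&(a[:,2]<hi)&(a[:,0]>x0)&(a[:,0]<x1)&(a[:,1]>y0)&(a[:,1]<y1)
        if m is not None:k&=m
        q=a[k]
        if len(q)<5: print(n,name,len(q));return
        print(n,name,len(q),cv2.minAreaRect(q[:,:2].astype(np.float32)),q.mean(0).round(1))
    box(140,144.5,560,680,-130,90,'crosshead')
    box(33,38,380,470,250,330,'hubtop'); box(14,38,380,460,250,330,'hub')
    box(190,200,580,660,-60,20,'shaft'); box(164,171,580,660,-60,20,'shoulder')
    box(42,80,400,500,-120,20,'knob',c.sum(1)<130); box(70,80,400,500,-120,20,'knobtop')
    box(12,16,300,600,180,340,'arm'); box(9,13,250,600,130,350,'trayrim',(c[:,1]>90))
    box(15,19,530,750,-150,110,'base'); box(46,56,440,600,-100,60,'sink',c[:,2]>c[:,0]+25)
```

```text
scene crosshead 610 ((617.5159301757812, -19.168617248535156), (46.15745162963867, 167.6327362060547), 1.8692110776901245) [622.4 -22.3 141.9]
scene hubtop 58 ((433.4675598144531, 307.0303649902344), (33.95207977294922, 37.67646408081055), 64.84903717041016) [433.8 307.3  34.4]
scene hub 123 ((439.0758361816406, 304.6060485839844), (33.972450256347656, 50.5250244140625), 66.17057037353516) [436.2 303.1  30.2]
scene shaft 34 ((617.7303466796875, -19.24509620666504), (12.328152656555176, 14.410725593566895), 89.4365005493164) [619.6 -20.1 193.8]
scene shoulder 131 ((619.5262451171875, -19.30356216430664), (37.860164642333984, 34.152896881103516), 77.07862854003906) [623.  -20.3 167.7]
scene knob 49 ((468.91778564453125, -24.219594955444336), (15.759638786315918, 8.029492378234863), 74.78005981445312) [469.  -23.8  67.2]
scene knobtop 44 ((462.5065002441406, -22.265106201171875), (21.133251190185547, 18.444761276245117), 64.17364501953125) [464.3 -22.1  74.1]
scene arm 97 ((481.1930236816406, 278.340576171875), (167.31094360351562, 222.9316864013672), 77.0060806274414) [503.  246.2  13.
[... 981 characters left out ...]
7.4]
side knob 0
side knobtop 49 ((458.64910888671875, -25.946842193603516), (17.234813690185547, 21.29054832458496), 85.83821105957031) [458.1 -27.5  74.1]
side arm 106 ((474.60516357421875, 262.9560241699219), (143.7634735107422, 237.739501953125), 89.69249725341797) [462.6 270.2  13.7]
side trayrim 195 ((478.9678955078125, 279.0555419921875), (175.4973907470703, 219.72987365722656), 74.64720153808594) [472.9 247.6  11. ]
side base 574 ((639.9397583007812, -24.07469940185547), (172.52210998535156, 219.55938720703125), 89.9316177368164) [615.4 -65.6  17.3]
side sink 469 ((549.8207397460938, -22.693252563476562), (88.10870361328125, 64.87740325927734), 2.2246408462524414) [543.1 -26.8  50.3]
```

```bash
python3 -m pendant '[[[-1,0.233,-0.497,0,27.4],[-1,0.233,-0.497,0,27.4],[-1,0.233,-0.497,0,27.4],[-1,0.233,-0.497,0,27.4],[-1,0.233,-0.497,0,27.4],[-1,0.233,-0.497,0,27.4],[-1,0.233,-0.497,0,27.4],[-1,0.233,-0.497,0,27.4],[-1,0.233,-0.497,0,27.4],[-1,0.233,-0.497,0,27.4],[-1,0.233,-0.497,0,27.4],[-1,0.233,-0.497,0,27.4],[-1,0.233,-0.497,0,27.4],[-1,0.233,-0.497,0,27.4]]]' 40
python3 - <<'E'
from h import *
p,d,s=cap('wrist','wrist1'); print(s['eef_pos'],s['ee_rot'],s['time_s'])
E
```

```text
time_s: 1.55
eef_pos: [460.3, -23.1, 194.1]
ee_rot: [-0.0, 0.697, 0.717, -0.0]
force: [-0.0, 0.5, -0.4]
grip_width: 0.997
[460.32607073 -23.14803198 194.07333645] [-4.89750905e-04  6.96570760e-01  7.17487933e-01 -5.29466362e-05] 1.55
```

View pics/wrist1.png

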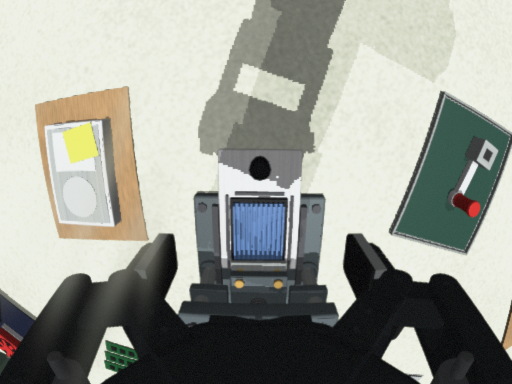

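The wrist view shows the knob top at about (260,168) and the heatsink at (258,230). The fingers straddle column 260, and the crank is at (470,180) in the tray. Next I'll fix the knob, bed and crank positions from this view.

```bash
cat >> h.py <<'E'
from scipy.spatial.transform import Rotation as Ro
def wray(u,v,pos,rot):
    ci=vision.camera_info('wrist'); f=192/np.tan(np.radians(ci['fov_y']/2)); H=np.array(ci['hand_eye'])
    x=np.asarray(u,float)-ci['cx']; y=np.asarray(v,float)-ci['cy']; r=np.hypot(x,y)+1e-9; th=r/f
    c=np.stack([np.sin(th)*x/r,np.sin(th)*y/r,np.cos(th)],-1)
    R=Ro.from_quat([rot[1],rot[2],rot[3],rot[0]]).as_matrix()
    return np.asarray(pos)+R@H[:3,3], (c@H[:3,:3].T)@R.T, c[...,2]
def wpl(u,v,z,pos,rot):
    o,d,_=wray(u,v,pos,rot); return o+d*((z-o[2])/d[...,2])[...,None]
def wpts(dep,pos,rot):
    v,u=np.mgrid[0:384,0:512]; o,d,cz=wray(u,v,pos,rot); return o+d*(dep/cz)[...,None]
E
python3 - <<'E'
from h import *
z=np.load('pics/wrist1.npz'); P=wpts(z['d'],z['pos'],z['rot']); p=z['p'].astype(int)
def box(lo,hi,x0,x1,y0,y1,name,m=True):
    k=(P[...,2]>lo)&(P[...,2]<hi)&(P[...,0]>x0)&(P[...,0]<x1)&(P[...,1]>y0)&(P[...,1]<y1)&m
    q=P[k]; print(name,len(q),cv2.minAreaRect(q[:,:2].astype(np.float32)) if len(q) else '',q.mean(0).round(1))
box(-5,5,200,350,-100,100,'bench')
box(68,80,400,500,-80,30,'knobtop'); box(30,38,380,470,250,350,'hubtop'); box(45,62,470,550,220,320,'grip',(p[...,0]>p[...,1]+60))
box(46,56,440,600,-100,60,'sink',p[...,2]>p[...,0]+25); box(140,144.5,560,680,-130,90,'crosshead')
box(15,20,520,650,-130,90,'base')
box(30,34,420,500,-80,40,'bedplate',p.sum(2)>250)
g=(p[...,1]>p[...,0]+12)&(p[...,2]>p[...,0])&(P[...,2]<12)&(P[...,0]>350)&(P[...,0]<620)&(P[...,1]>150); q=wpl(*np.where(g)[::-1],4,z['pos'],z['rot']); print('tray in',cv2.minAreaRect(q[:,:2].astype(np.float32)))
E
```

```text
bench 11298 ((296.9434509277344, 0.0068359375), (106.17305755615234, 199.99136352539062), 0.06687591224908829) [302.5   0.5  -0.8]
knobtop 376 ((459.851318359375, -24.678905487060547), (22.745853424072266, 22.41561508178711), 40.899742126464844) [459.  -24.9  73.8]
hubtop 334 ((432.3464660644531, 304.5061950683594), (37.126216888427734, 35.236045837402344), 67.55574035644531) [432.4 302.9  33.1]
grip 161 ((506.45703125, 272.87176513671875), (22.38216781616211, 21.459980010986328), 42.89713668823242) [505.5 271.7  59. ]
sink 1214 ((544.18603515625, -23.49338150024414), (73.17837524414062, 59.62688446044922), 0.7038071751594543) [540.5 -24.2  50.8]
crosshead 424 ((603.1141357421875, -21.64476776123047), (16.387239456176758, 166.95896911621094), 0.49883773922920227) [601.4 -24.  141.1]
base 2143 ((584.0918579101562, -22.195999145507812), (130.19952392578125, 170.86473083496094), 0.7572576999664307) [572.9 -23.4  17.1]
bedplate 2949 ((472.56854248046875, -24.055843353271484), (55.442081451416016, 99.28724670410156), 0.5035715699195862) [471.8 -23.8  31.2]
tray in ((480.66461181640625, 280.46539306640625), (156.2913055419922, 208.81719970703125), 74.80742645263672)
```

```bash
python3 -m pendant '[[[-1,0,-0.0015,-0.05,0],[-1,0,-0.0015,-0.10,0],[-1,0,-0.0015,-0.14,0],[-1,0,-0.0015,-0.146,0],[-1,0,-0.0015,-0.146,0],[1,0,-0.0015,-0.146,0],[1,0,-0.0015,-0.146,0],[1,0,-0.0015,-0.146,0],[1,0,-0.0015,-0.146,0],[1,0,-0.0015,-0.146,0],[1,0,-0.0015,-0.146,0],[1,0,-0.0015,-0.146,0]]]' 40
```

```text
time_s: 2.8
eef_pos: [460.8, -25.5, 48.3]
ee_rot: [-0.0, 0.697, 0.717, -0.0]
force: [-0.0, 0.1, 0.5]
grip_width: -0.003
```

Run:
```python
from h import *
p,d,s=cap('wrist','wrist2'); print(s['eef_pos'],s['grip_width'],s['force'])
p,d,s=cap('side','side2'); cv2.imwrite('pics/side2c.png',cv2.resize(p[120:280,110:320,::-1],None,fx=3.5,fy=3.5))
```

```text
[460.78446875 -25.4983195   48.31500387] -0.0031488424710961783 [-0.02205688  0.09402105  0.51614274]
```

View pics/wrist2.png

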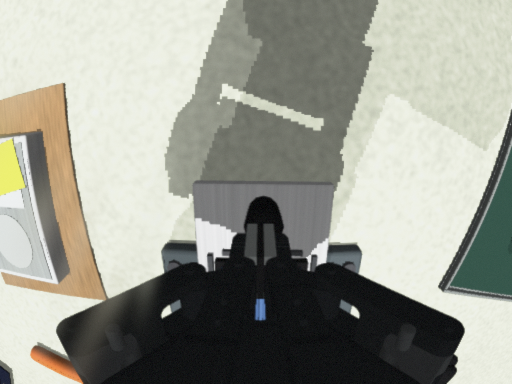

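View pics/side2c.png

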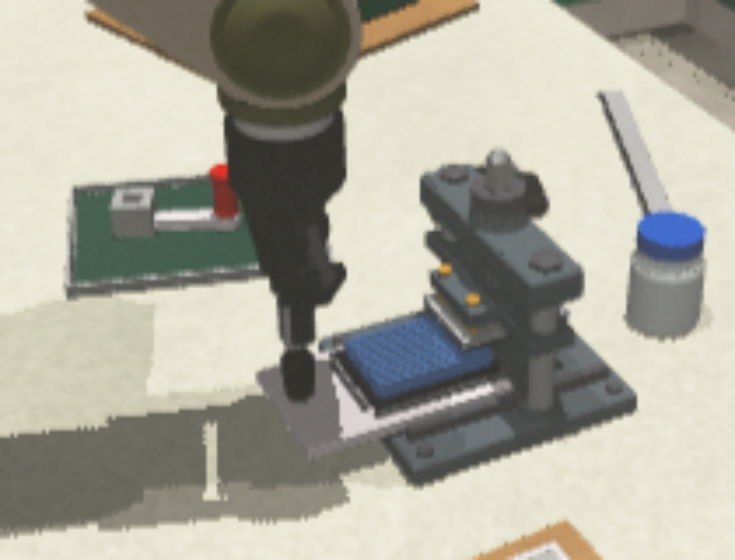

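Run:
```python
from h import *
z=np.load('pics/wrist2.npz'); P=wpts(z['d'],z['pos'],z['rot'])
for u,v in [(262,200),(262,210),(262,220),(250,210),(275,210),(262,235),(258,250),(268,250),(210,190),(320,190),(262,183)]: print(u,v,z['d'][v,u],P[v,u].round(1))
S=np.load('pics/side2.npz'); Q=pts('side',S['d'])
for v in range(205,236,3): print(v,[Q[v,u].round().tolist() for u in (191,195,199)], S['p'][v,195])
i=z['p'][170:330,180:340,::-1]; cv2.imwrite('pics/w2c.png',cv2.convertScaleAbs(cv2.resize(i,None,fx=3.7,fy=3.7),alpha=3,beta=20))
i=S['p'][170:250,150:250,::-1]; cv2.imwrite('pics/s2c.png',cv2.convertScaleAbs(cv2.resize(i,None,fx=6,fy=6),alpha=2,beta=20))
```

```text
262 200 183.35988 [449.3 -25.5  53.7]
262 210 167.22658 [449.4 -25.6  70.5]
262 220 164.50105 [453.8 -25.5  74.7]
250 210 174.45222 [452.2 -32.5  63.8]
275 210 172.79651 [451.2 -17.9  65.3]
262 235 137.31049 [449.9 -25.8 101.9]
258 250 123.52668 [450.  -27.6 116.3]
268 250 123.843925 [450.  -23.3 116. ]
210 190 204.68094 [450.8 -61.4  31.6]
320 190 204.69952 [448.6  15.2  31.6]
262 183 206.6832 [445.6 -25.4  28.3]
205 [[448.0, -40.0, 134.0], [449.0, -66.0, 150.0], [457.0, -71.0, 151.0]] [51 50 47]
208 [[450.0, -34.0, 121.0], [449.0, -65.0, 141.0], [470.0, -31.0, 114.0]] [52 51 47]
211 [[450.0, -30.0, 111.0], [457.0, -39.0, 114.0], [467.0, -40.0, 112.0]] [54 53 49]
214 [[449.0, -34.0, 105.0], [457.0, -39.0, 105.0], [467.0, -40.0, 103.0]] [56 57 54]
217 [[449.0, -30.0, 94.0], [457.0, -37.0, 95.0], [467.0, -37.0, 93.0]] [51 52 48]
220 [[486.0, 82.0, -1.0], [462.0, -21.0, 74.0], [506.0, 73.0, -2.0]] [51 51 47]
223 [[450.0, -26.0, 73.0], [458.0, -31.0, 73.0], [468.0, -31.0, 70.0]] [55 54 49]
226 [[448.0, -29.0, 66.0], [457.0, -33.0, 66.0], [467.0, -33.0, 62.0]] [50 48 43]
229 [[448.0, -28.0, 56.0], [456.0, -34.0, 58.0], [467.0, -33.0, 54.0]] [53 51 46]
232 [[455.0, -7.0, 31.0], [456.0, -34.0, 49.0], [468.0, -29.0, 42.0]] [54 50 47]
235 [[451.0, -16.0, 29.0], [458.0, -27.0, 34.0], [467.0, -29.0, 32.0]] [104 103 100]
```

View pics/w2c.png

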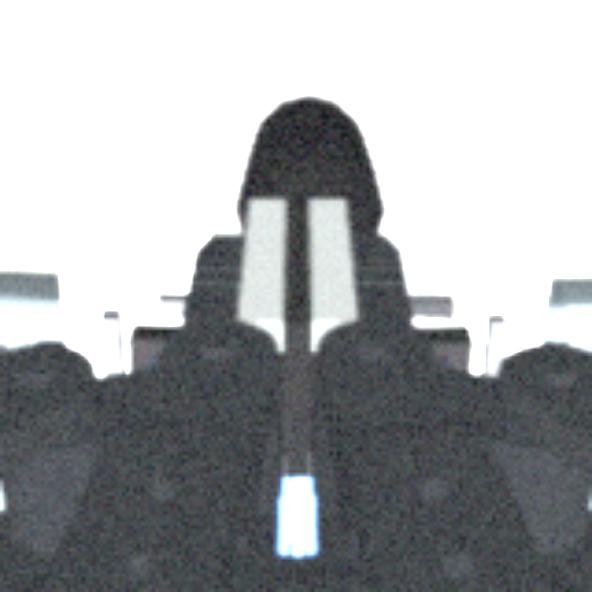

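View pics/s2c.png

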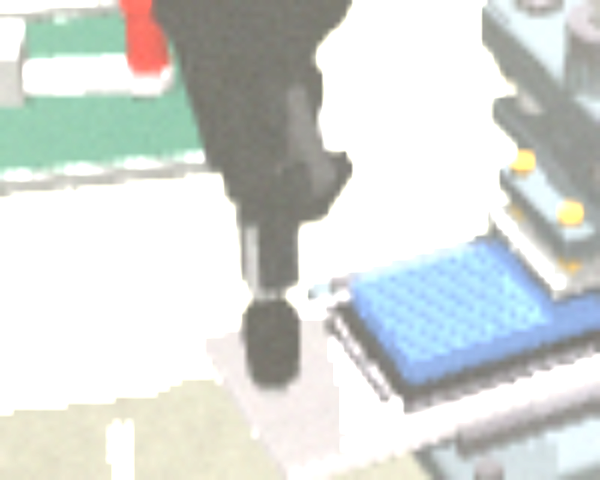

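Run:
```python
from h import *
z=np.load('pics/wrist2.npz'); P=wpts(z['d'],z['pos'],z['rot'])
for v in range(216,262,2): print(v,P[v,250].round(1),P[v,262].round(1),P[v,269].round(1))
S=np.load('pics/side2.npz'); Q=pts('side',S['d'])
for v in range(208,226): print(v,[Q[v,u].round().tolist() for u in (193,195,197)])
```

```text
216 [453.2 -32.3  70.6] [451.5 -25.5  74.5] [452.1 -21.6  72.7]
218 [454.1 -32.2  71.5] [452.7 -25.5  74.4] [452.5 -21.6  74.5]
220 [454.4 -32.2  73.6] [453.8 -25.5  74.7] [453.5 -21.6  75.2]
222 [455.2 -32.1  74.6] [454.6 -25.5  75.6] [454.2 -21.6  76.4]
224 [450.6 -31.8  87.9] [450.2 -25.7  88.3] [449.5 -22.2  89.8]
226 [450.1 -31.7  91.4] [449.9 -25.7  91.6] [450.2 -22.2  90.7]
228 [450.2 -31.6  93.7] [450.  -25.7  93.7] [450.2 -22.3  93.1]
230 [449.6 -31.5  97.2] [449.8 -25.8  96.4] [450.2 -22.3  95.4]
232 [450.8 -31.5  97. ] [450.  -25.8  98.2] [449.3 -22.5  99.5]
234 [450.1 -31.4 100.7] [450.  -25.8 100.5] [449.9 -22.5 100.4]
236 [449.9 -31.3 103.1] [449.9 -25.8 102.8] [449.7 -22.6 103.1]
238 [449.7 -31.3 105.7] [449.6 -25.8 105.5] [449.6 -22.6 105.3]
240 [449.9 -31.2 107.3] [449.5 -25.8 107.8] [449.1 -22.7 108.4]
242 [449.8 -31.2 109.5] [449.5 -25.9 109.8] [449.6 -22.7 109.3]
244 [449.9 -31.1 111.1] [449.6 -25.9 111.5] [449.8 -22.8 111. ]
246 [449.8 -31.  113.2] [449.8 -25.9 113. ] [450.2 -22.8 112.1]
248 [450.1 -31.  114.6] [449.2 -25.9 115.9] [449.9 -22.9 114.5]
250 [450.1 -
[... 972 characters left out ...]
4.0, -32.0, 96.0], [457.0, -37.0, 98.0], [462.0, -38.0, 98.0]]
217 [[454.0, -33.0, 94.0], [457.0, -37.0, 95.0], [462.0, -37.0, 94.0]]
218 [[453.0, -33.0, 91.0], [456.0, -39.0, 94.0], [463.0, -34.0, 88.0]]
219 [[453.0, -34.0, 89.0], [458.0, -33.0, 87.0], [503.0, 81.0, -2.0]]
220 [[452.0, -35.0, 87.0], [462.0, -21.0, 74.0], [466.0, -23.0, 75.0]]
221 [[455.0, -26.0, 77.0], [460.0, -28.0, 77.0], [464.0, -31.0, 78.0]]
222 [[455.0, -27.0, 75.0], [459.0, -30.0, 75.0], [463.0, -33.0, 76.0]]
223 [[453.0, -30.0, 74.0], [458.0, -31.0, 73.0], [462.0, -34.0, 74.0]]
224 [[452.0, -34.0, 74.0], [458.0, -32.0, 72.0], [461.0, -37.0, 74.0]]
225 [[453.0, -32.0, 70.0], [457.0, -33.0, 69.0], [462.0, -34.0, 68.0]]
```

Both views agree that the shut fingertips are at z≈88 while the TCP reads 48, so the fingers closed just above the knob. Before going lower I'll measure where the gripper's body really starts.

Run:
```python
from h import *
for n in ['side']:
    S=np.load('pics/side2.npz'); Q=pts(n,S['d']); dk=S['p'].astype(int).max(2)<110
    q=Q[dk&(abs(Q[...,0]-460)<70)&(abs(Q[...,1]+25)<80)&(Q[...,2]>40)]
    for lo in range(76,260,8):
        k=q[(q[:,2]>=lo)&(q[:,2]<lo+8)]
        if len(k): print(lo,len(k),k.min(0).round(),k.max(0).round())
p,d,s=cap('scene','scene2'); cv2.imwrite('pics/scene2c.png',cv2.convertScaleAbs(cv2.resize(p[90:230,160:320,::-1],None,fx=4,fy=4),alpha=1.8,beta=20))
```

```text
76 8 [453. -33.  76.] [466. -24.  78.]
84 9 [451. -35.  84.] [463. -31.  91.]
92 26 [448. -41.  92.] [467. -23. 100.]
100 24 [449. -42. 100.] [468. -25. 108.]
108 30 [449. -42. 108.] [470. -26. 116.]
116 16 [448. -40. 116.] [465. -19. 122.]
124 16 [446. -55. 127.] [463.  -1. 132.]
132 45 [446. -61. 132.] [469.  13. 140.]
140 23 [446. -67. 140.] [471.  10. 148.]
148 57 [442. -75. 148.] [471.  19. 156.]
156 56 [443. -81. 156.] [471.  27. 164.]
164 65 [443. -88. 164.] [472.  33. 172.]
172 92 [440. -89. 172.] [473.  23. 180.]
180 81 [440. -83. 180.] [480. -10. 188.]
188 76 [439. -70. 188.] [480. -14. 196.]
196 43 [449. -68. 196.] [472. -35. 204.]
204 37 [427. -66. 204.] [470. -33. 212.]
212 74 [422. -66. 212.] [491. -20. 220.]
220 107 [422. -65. 220.] [491. -19. 228.]
228 115 [422. -64. 228.] [493. -21. 236.]
236 103 [423. -65. 236.] [492. -24. 244.]
244 107 [422. -65. 244.] [488. -21. 252.]
252 179 [422. -65. 252.] [496.  -8. 260.]
```

View pics/scene2c.png

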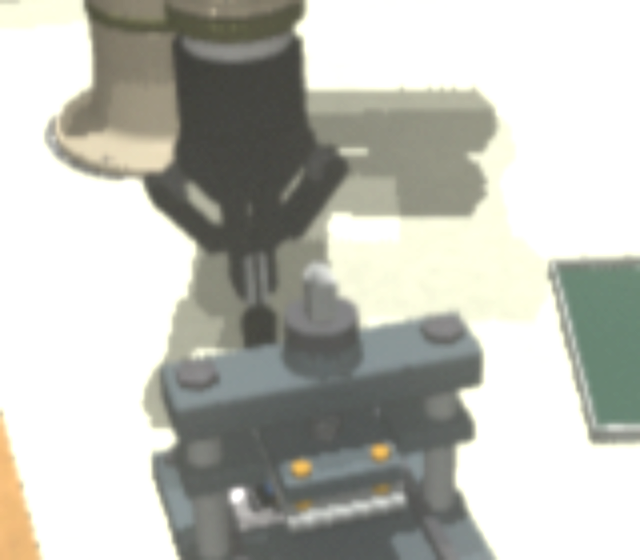

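The body starts near z≈161, consistent with tips at 88, so the true fingertips are about 39.5 mm short of the reported TCP. I'll use that correction from here on and grasp the knob lower.

```bash
python3 -m pendant '[[[-1,0,0,0,0],[-1,0,0,0,0],[-1,0,0,0,0],[-1,0,0,0,0],[-1,0,0,0,0],[-1,-0.001,0.0005,-0.02,0],[-1,-0.001,0.0005,-0.042,0],[-1,-0.001,0.0005,-0.042,0],[1,-0.001,0.0005,-0.042,0],[1,-0.001,0.0005,-0.042,0],[1,-0.001,0.0005,-0.042,0],[1,-0.001,0.0005,-0.042,0],[1,-0.001,0.0005,-0.042,0],[1,-0.001,0.0005,-0.042,0],[1,-0.001,0.0005,-0.042,0]]]' 40
```

```text
time_s: 4.45
eef_pos: [460.0, -23.6, 7.1]
ee_rot: [-0.0, 0.697, 0.717, 0.001]
force: [0.4, 11.4, 9.3]
grip_width: 0.257
```

```bash
python3 -m pendant '[[[1,0.01,0.0015,0,0],[1,0.02,0.002,0,0],[1,0.03,0.002,0,0],[1,0.04,0.0022,0,0],[1,0.05,0.0025,0,0],[1,0.06,0.0025,0,0],[1,0.06,0.0025,0,0]]]' 40;python3 -m pendant '[[[1,0.003,0,0,0],[1,0.0055,0,0,0],[1,0.0055,0,0,0],[1,0.0055,0,0,0]]]'
```

```text
time_s: 5.15
eef_pos: [521.4, -22.5, 7.1]
ee_rot: [0.001, 0.697, 0.717, 0.001]
force: [3.8, 1.7, 6.2]
grip_width: 0.253
time_s: 5.55
eef_pos: [525.0, -22.4, 7.1]
ee_rot: [0.0, 0.697, 0.717, 0.0]
force: [-3.3, 0.7, 8.9]
grip_width: 0.255
```

```bash
python3 -m pendant '[[[1,0.001,0,0,0],[1,0.002,0,0,0],[1,0.002,0,0,0]]]';python3 -m pendant '[[[1,0.001,0,0,0],[1,0.002,0,0,0],[1,0.002,0,0,0]]]'
```

```text
time_s: 5.85
eef_pos: [524.8, -22.4, 7.0]
ee_rot: [-0.002, 0.696, 0.718, -0.002]
force: [-15.2, -1.0, 17.6]
grip_width: 0.25
time_s: 6.15
eef_pos: [524.6, -22.3, 6.9]
ee_rot: [-0.004, 0.696, 0.718, -0.004]
force: [-26.0, -2.3, 26.6]
grip_width: 0.252
```

```bash
python3 -m pendant '[[[1,-0.003,0,0,0],[-1,-0.003,0,0,0],[-1,-0.003,0,0,0],[-1,-0.003,0,0,0],[-1,-0.003,0,0,0],[-1,-0.003,0,0.04,0],[-1,-0.003,0,0.09,0],[-1,-0.003,0,0.14,0],[-1,0.02,0,0.193,0],[-1,0.07,0,0.193,0],[-1,0.075,0,0.193,0],[-1,0.075,0,0.193,0],[-1,0.075,0,0.193,0]]]';  python3 - <<'E'
from h import *
p,d,s=cap('wrist','wrist3'); print(s['eef_pos'],s['ee_rot'],s['time_s'],s['force'])
i=p[150:320,150:370,::-1]; cv2.imwrite('pics/w3c.png',cv2.resize(i,None,fx=3.5,fy=3.5,interpolation=cv2.INTER_CUBIC))
p,d,s=cap('side','side3'); cv2.imwrite('pics/side3c.png',cv2.resize(p[120:280,150:320,::-1],None,fx=3.5,fy=3.5))
E
```

```text
time_s: 7.45
eef_pos: [603.6, -22.4, 198.7]
ee_rot: [-0.001, 0.697, 0.717, -0.0]
force: [-0.3, -0.0, 0.1]
grip_width: 0.995
[603.62048361 -22.35596503 198.68229213] [-6.08124003e-04  6.96587898e-01  7.17471091e-01 -4.04526836e-04] 7.45 [-0.30601541 -0.01840592  0.09644142]
```

View pics/w3c.png

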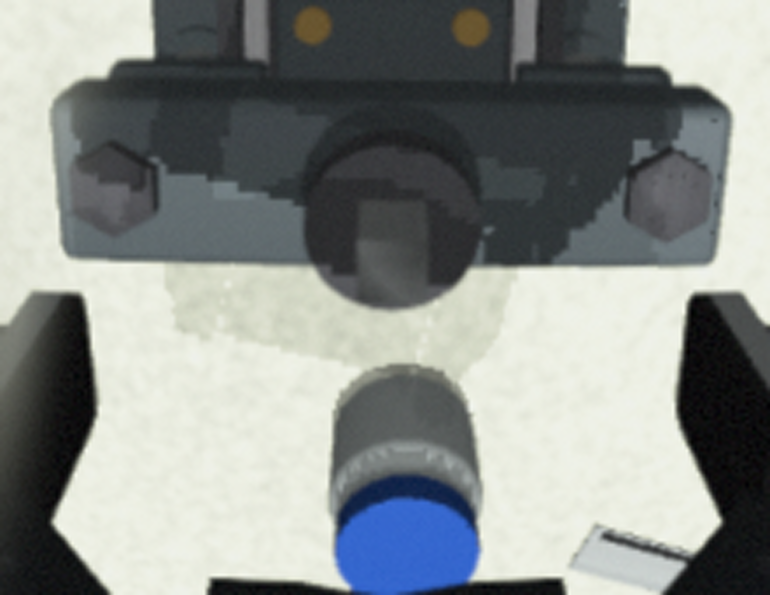

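View pics/side3c.png

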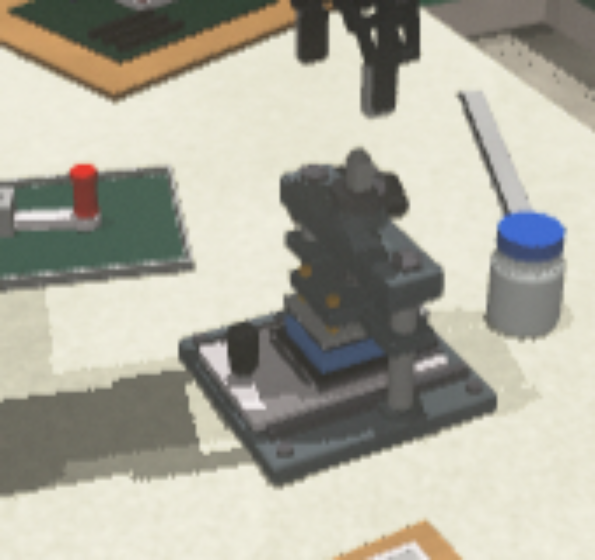

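The bed is home. In the wrist crop the shaft is at about (392,245), with its flats roughly parallel to the press. Next I'll measure the axis, the shaft yaw, and the crank from this picture.

Run:
```python
from h import *
z=np.load('pics/wrist3.npz'); P=wpts(z['d'],z['pos'],z['rot']); p=z['p']
def box(lo,hi,x0,x1,y0,y1,name):
    k=(P[...,2]>lo)&(P[...,2]<hi)&(P[...,0]>x0)&(P[...,0]<x1)&(P[...,1]>y0)&(P[...,1]<y1)
    q=P[k]; print(name,len(q),cv2.minAreaRect(q[:,:2].astype(np.float32)) if len(q) else '',q.mean(0).round(1)); return k
box(194,200,590,650,-50,10,'top'); box(189,194,590,650,-50,10,'bevel')
k=box(173,189,590,650,-50,10,'flats'); q=P[k]
x=np.sort(q[:,0]); f=q[q[:,0]<np.percentile(q[:,0],60)]
c=np.polyfit(f[:,1],f[:,0],1); print('front face x=',c,'yaw',-np.degrees(np.arctan(c[0])),f[:,1].min(),f[:,1].max(),len(f))
ks=box(163,171,585,650,-60,15,'shoulder'); box(140,144.5,560,680,-130,90,'crosshead')
i=p[195:250,230:300,::-1]; cv2.imwrite('pics/w3d.png',cv2.convertScaleAbs(cv2.resize(i,None,fx=9,fy=9,interpolation=cv2.INTER_CUBIC),alpha=2.2,beta=-40))
```

```text
top 166 ((616.737548828125, -22.17702293395996), (9.570962905883789, 9.512600898742676), 1.9221282005310059) [616.6 -22.  195.8]
bevel 190 ((617.627685546875, -21.739164352416992), (14.737380027770996, 13.154380798339844), 2.215358018875122) [614.2 -21.4 191.6]
flats 169 ((614.1590576171875, -18.42307472229004), (20.14432144165039, 10.115952491760254), 45.105953216552734) [610.6 -22.  181.4]
front face x= [-8.58107588e-03  6.10150489e+02] yaw 0.49164736443029 -28.809715102373517 -15.221014114186165 101
shoulder 1400 ((617.2437744140625, -21.76378059387207), (38.937835693359375, 38.048431396484375), 7.043537139892578) [613.7 -21.9 167.1]
crosshead 5388 ((616.8984985351562, -21.57623291015625), (42.927608489990234, 167.45213317871094), 0.8446363806724548) [615.3 -21.5 141.2]
```

View pics/w3d.png

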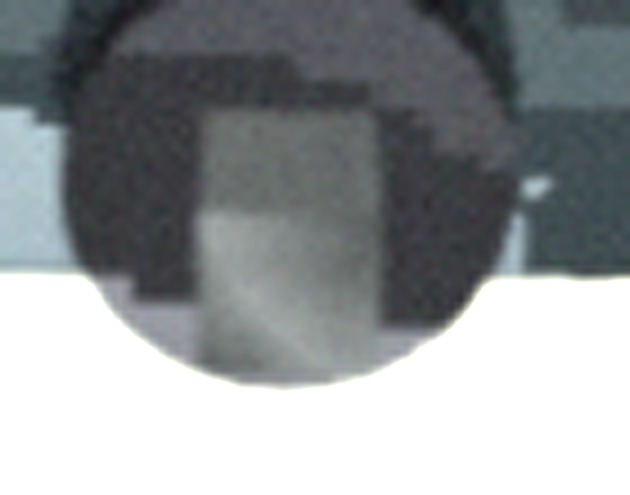

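```bash
python3 -m pendant '[[[-1,-0.03,0.04,0,-8],[-1,-0.171,0.327,-0.05,-26.6],[-1,-0.171,0.327,-0.05,-26.6],[-1,-0.171,0.327,-0.05,-26.6],[-1,-0.171,0.327,-0.05,-26.6],[-1,-0.171,0.327,-0.05,-26.6],[-1,-0.171,0.327,-0.05,-26.6],[-1,-0.171,0.327,-0.05,-26.6],[-1,-0.171,0.327,-0.05,-26.6],[-1,-0.171,0.327,-0.05,-26.6],[-1,-0.171,0.327,-0.05,-26.6]]]';  python3 - <<'E'
from h import *
p,d,s=cap('wrist','wrist4'); print(s['eef_pos'],s['ee_rot'],s['time_s'])
z=dict(pos=s['eef_pos'],rot=s['ee_rot']); P=wpts(d,s['eef_pos'],s['ee_rot']); p=p.astype(int)
print('yaw',np.degrees(np.arctan2(*Ro.from_quat(np.roll(s['ee_rot'],-1)).as_matrix()[:2,0][::-1])))
def box(lo,hi,x0,x1,y0,y1,name,m=True):
    k=(P[...,2]>lo)&(P[...,2]<hi)&(P[...,0]>x0)&(P[...,0]<x1)&(P[...,1]>y0)&(P[...,1]<y1)&m
    q=P[k]; print(name,len(q),cv2.minAreaRect(q[:,:2].astype(np.float32)) if len(q) else '',q.mean(0).round(1)); return k
box(31,38,390,480,250,350,'hubtop'); box(54,64,470,550,220,320,'gripTop',(p[...,0]>p[...,1]+60))
box(13,18,440,530,220,320,'arm');box(2,6,400,560,200,350,'floor')
E
```

```text
time_s: 8.65
eef_pos: [433.7, 303.6, 149.6]
ee_rot: [0.0, 0.843, 0.537, 0.0]
force: [-0.2, 0.7, -0.4]
grip_width: 1.003
[433.7212634  303.57752742 149.62321286] [1.45382526e-04 8.43311522e-01 5.37424978e-01 2.20134390e-04] 8.65
yaw 65.01704026298918
hubtop 862 ((431.8774108886719, 304.4439392089844), (33.904659271240234, 34.46731948852539), 66.79188537597656) [431.7 304.7  33.1]
gripTop 363 ((504.7176208496094, 274.7388916015625), (21.899036407470703, 21.97696304321289), 68.24117279052734) [504.3 275.   59.2]
arm 535 ((471.9197998046875, 288.04541015625), (22.122426986694336, 70.99044036865234), 67.09917449951172) [475.4 286.5  15.1]
floor 12796 ((479.978515625, 274.9916687011719), (149.96177673339844, 159.94979858398438), 89.99789428710938) [476.3 277.1   3.4]
```

View pics/wrist4.png

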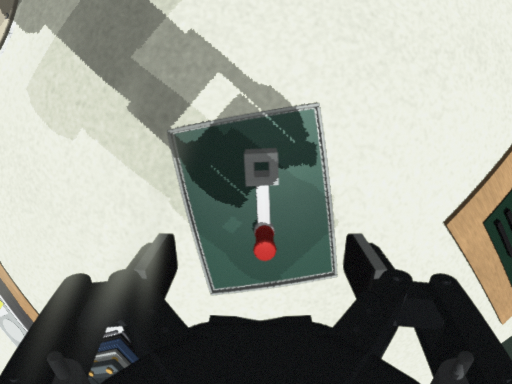

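```bash
python3 -m pendant '[[[-1,0.0014,0.0007,-0.05,2],[-1,0.0014,0.0007,-0.10,2],[-1,0.0014,0.0007,-0.14,2],[-1,0.0014,0.0007,-0.165,2],[-1,0.0014,0.0007,-0.176,2],[-1,0.0014,0.0007,-0.1815,2],[-1,0.0014,0.0007,-0.1815,2]]]' 80;  python3 - <<'E'
from h import *
p,d,s=cap('wrist','wrist5'); print(s['eef_pos'],s['force'])
i=p[100:340,120:400,::-1]; cv2.imwrite('pics/w5c.png',cv2.convertScaleAbs(cv2.resize(i,None,fx=2.5,fy=2.5),alpha=1.8,beta=10))
E
```

```text
time_s: 9.4
eef_pos: [435.4, 305.1, -31.7]
ee_rot: [0.0, 0.834, 0.552, 0.0]
force: [-0.1, 0.5, -0.0]
grip_width: 0.999
[435.35093957 305.06623292 -31.65491485] [-0.12835853  0.46011175 -0.02355118]
```

View pics/w5c.png

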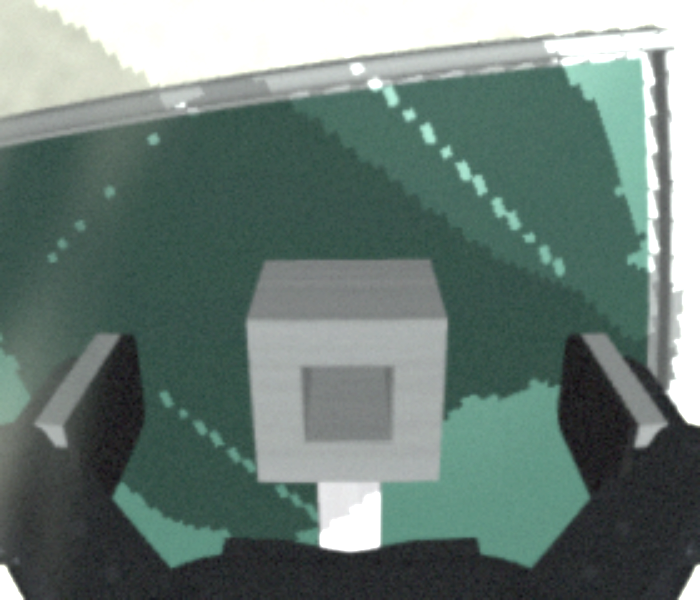

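The hub sits centred between the open pads and square to them. I'll close on it and lift a little.

```bash
python3 -m pendant '[[[1,0,0,0,0],[1,0,0,0,0],[1,0,0,0,0],[1,0,0,0,0],[1,0,0,0,0],[1,0,0,0,0],[1,0,0,0,0],[1,0,0,0,0]]]' 80;  python3 -m pendant '[[[1,0,0,0.02,0],[1,0,0,0.06,0],[1,0,0,0.1,0],[1,0,0,0.1,0]]]'
python3 - <<'E'
from h import *
p,d,s=cap('wrist','wrist6'); print(s['eef_pos'],s['force'],s['wrist_torque'])
i=p[150:340,140:380,::-1]; cv2.imwrite('pics/w6c.png',cv2.convertScaleAbs(cv2.resize(i,None,fx=3,fy=3),alpha=1.8,beta=10))
p,d,s=cap('side','side6'); cv2.imwrite('pics/side6c.png',cv2.resize(p[60:240,80:320,::-1],None,fx=3,fy=3))
E
```

```text
time_s: 10.25
eef_pos: [435.1, 305.4, -31.5]
ee_rot: [0.0, 0.833, 0.553, 0.001]
force: [-0.7, -0.1, 5.8]
grip_width: 0.385
time_s: 10.65
eef_pos: [437.1, 306.3, 72.3]
ee_rot: [0.001, 0.833, 0.553, 0.004]
force: [0.7, -0.8, -3.6]
grip_width: 0.388
[437.05197612 306.31331752  72.33571999] [ 0.65092004 -0.76489091 -3.60383272] [ 0.06137891 -0.02535686 -0.00407815]
```

View pics/w6c.png

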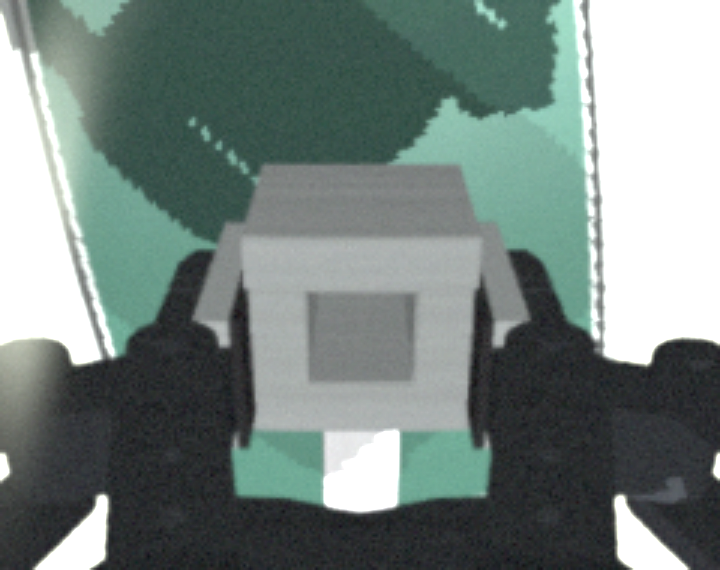

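View pics/side6c.png

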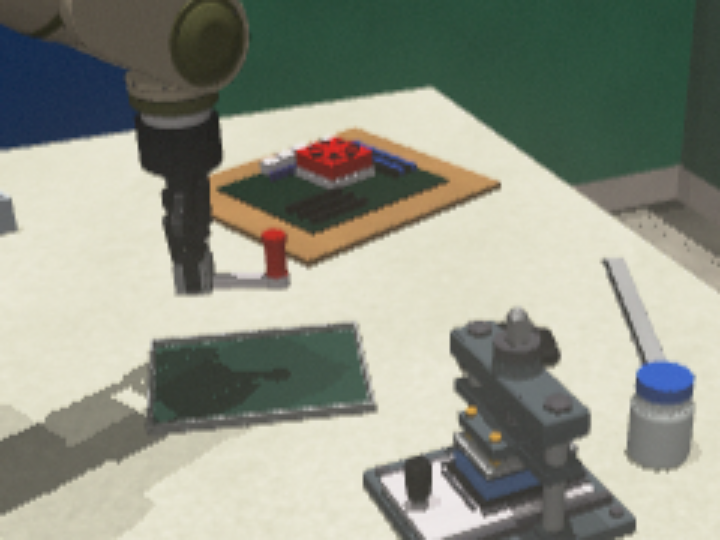

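Run:
```python
from h import *
z=np.load('pics/wrist6.npz'); pos,rot=z['pos'],z['rot']; P=wpts(z['d'],pos,rot); R=Ro.from_quat(np.roll(rot,-1)).as_matrix()
print('yaw',np.degrees(np.arctan2(R[1,0],R[0,0])),pos)
T=(P-pos)@R
k=(abs(T[...,0])<25)&(abs(T[...,1])<25)&(abs(P[...,2]-(pos[2]+35.5+30))<3)
# keep light (hub) pixels
k&=z['p'].max(2)>45
q=T[k]; r=cv2.minAreaRect(q[:,:2].astype(np.float32)); print(len(q),r,q.mean(0))
# edges by corners, crop px /3 + offset
for u,v in [(242,236),(480,236),(472,430),(252,430),(308,292),(416,292),(412,380),(312,380)]:
    X=wpl(140+u/3,150+v/3,pos[2]+65.5,pos,rot); print((u,v),((X-pos)@R).round(1))
```

```text
yaw 67.09992207677378 [437.05197612 306.31331752  72.33571999]
4185 ((-0.9927825927734375, -1.8639564514160156), (45.907894134521484, 35.31187057495117), 0.7784708142280579) [ -0.83839436  -3.70371573 -64.59815373]
(242, 236) [-17.3 -19.3 -65.7]
(480, 236) [ 16.  -19.2 -65.5]
(472, 430) [ 16.8  14.9 -65.3]
(252, 430) [-17.8  14.7 -65.5]
(308, 292) [ -8.3 -10.5 -65.6]
(416, 292) [  7.2 -10.4 -65.5]
(412, 380) [  7.    4.9 -65.4]
(312, 380) [ -8.1   4.8 -65.5]
```

```bash
python3 -m pendant '[[[1,0,0,0.04,0],[1,0,0,0.08,0],[1,0,-0.02,0.117,0],[1,0.1845,-0.3256,0.117,23.9],[1,0.1845,-0.3256,0.117,23.9],[1,0.1845,-0.3256,0.117,23.9],[1,0.1845,-0.3256,0.117,23.9],[1,0.1845,-0.3256,0.117,23.9],[1,0.1845,-0.3256,0.117,23.9],[1,0.1845,-0.3256,0.117,23.9],[1,0.1845,-0.3256,0.117,23.9],[1,0.1845,-0.3256,0.117,23.9],[1,0.1845,-0.3256,0.117,23.9],[1,0.1845,-0.3256,0.117,23.9],[1,0.1845,-0.3256,0.117,23.9]]]'
python3 - <<'E'
from h import *
p,d,s=cap('wrist','wrist7'); pos,rot=s['eef_pos'],s['ee_rot']; print(pos,s['force'],s['grip_width']); R=Ro.from_quat(np.roll(rot,-1)).as_matrix()
print('yaw',np.degrees(np.arctan2(R[1,0],R[0,0])),'tilt',R[:,2])
i=p[170:330,160:360,::-1]; cv2.imwrite('pics/w7c.png',cv2.convertScaleAbs(cv2.resize(i,None,fx=4,fy=3.7),alpha=2,beta=10))
p,d,s=cap('side','side7'); cv2.imwrite('pics/side7c.png',cv2.resize(p[70:250,170:320,::-1],None,fx=3.3,fy=3.3))
p,d,s=cap('scene','scene7'); cv2.imwrite('pics/scene7c.png',cv2.resize(p[70:250,170:320,::-1],None,fx=3.3,fy=3.3))
E
```

```text
time_s: 12.25
eef_pos: [618.8, -19.2, 184.6]
ee_rot: [-0.0, 0.7, 0.714, -0.0]
force: [-0.0, -1.2, -4.0]
grip_width: 0.38
[618.75931267 -19.21657771 184.55528614] [-0.01733393 -1.17178648 -3.95489327] 0.37962008257133856
yaw 91.06834320521233 tilt [-6.40731114e-04  2.17901462e-04 -9.99999771e-01]
```

View pics/w7c.png

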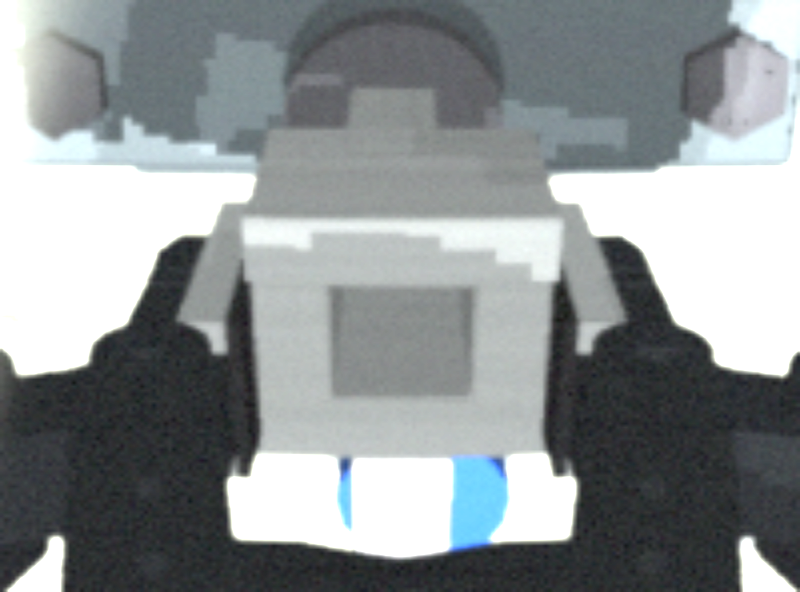

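View pics/side7c.png

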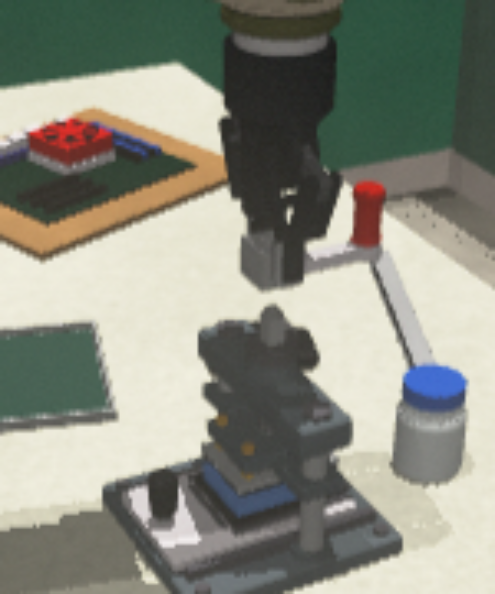

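View pics/scene7c.png

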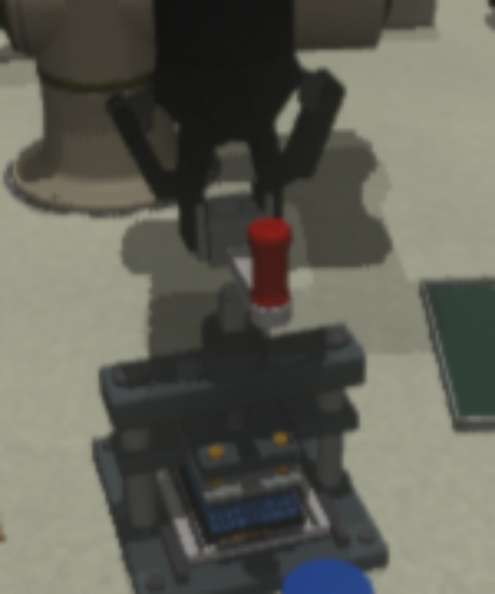

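Run:
```python
from h import *
p,d,s=cap('wrist','wrist8'); pos,rot=s['eef_pos'],s['ee_rot']; print(pos); R=Ro.from_quat(np.roll(rot,-1)).as_matrix(); P=wpts(d,pos,rot)
i=p[170:330,160:360,::-1]; cv2.imwrite('pics/w8c.png',cv2.convertScaleAbs(cv2.resize(i,None,fx=4,fy=3.7),alpha=2,beta=10))
k=(P[...,2]>163)&(P[...,2]<171)&(P[...,0]>590)&(P[...,0]<640)&(abs(P[...,1]+21)<30); q=P[k]; print('shoulder y',len(q),q.min(0),q.max(0))
k=(P[...,2]>175)&(P[...,2]<200)&(P[...,0]>600)&(P[...,0]<640)&(abs(P[...,1]+21)<30); q=P[k]; print('shaft y',len(q),q.min(0),q.max(0),q.mean(0))
k=(P[...,2]>246)&(P[...,2]<254)&(abs(P[...,1]+21)<30)&(p.max(2)>45); q=P[k];
u=np.median(q,0);print('hub',len(q),q.min(0),q.max(0))
```

```text
[619.03783972 -19.74503263 184.94500879]
shoulder y 1127 [597.63926135 -40.40166608 163.02585869] [619.37060894  -2.96866461 170.96844425]
shaft y 172 [609.91962617 -29.07851663 175.39330472] [610.97323044 -15.07807452 190.48581338] [610.46243817 -22.11570285 183.18375925]
hub 4456 [599.04931031 -50.54204442 246.00770138] [634.83541959   8.76731021 253.98694889]
```

View pics/w8c.png

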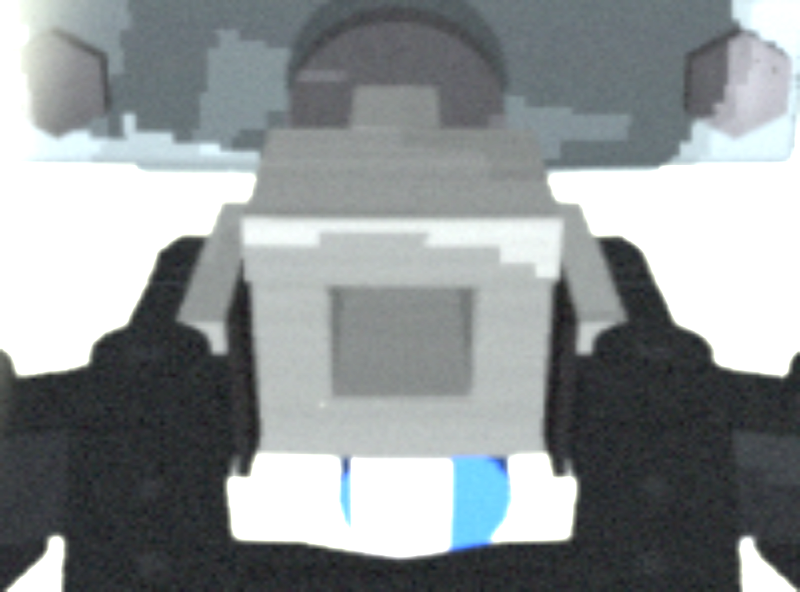

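```bash
python3 -m pendant '[[[1,0,0,0,0],[1,0,0,0,0],[1,0,0,0,0]]]'
```

```text
time_s: 12.75
eef_pos: [619.2, -20.4, 184.8]
ee_rot: [0.0, 0.701, 0.713, 0.0]
force: [-0.4, -0.3, -2.7]
grip_width: 0.381
```

```bash
python3 -m pendant '[[[1,0.0006,-0.0009,-0.005,0],[1,0.0006,-0.0009,-0.010,0],[1,0.0006,-0.0009,-0.015,0],[1,0.0006,-0.0009,-0.020,0],[1,0.0006,-0.0009,-0.024,0],[1,0.0006,-0.0009,-0.028,0],[1,0.0006,-0.0009,-0.028,0]]]'
```

```text
time_s: 13.45
eef_pos: [619.6, -21.2, 156.1]
ee_rot: [-0.0, 0.701, 0.713, -0.0]
force: [-0.7, 0.1, -4.0]
grip_width: 0.384
```

```bash
python3 -m pendant '[[[1,0,0,-0.004,0],[1,0,0,-0.008,0],[1,0,0,-0.008,0]]]'; python3 -m pendant '[[[1,0,0,-0.004,0],[1,0,0,-0.008,0],[1,0,0,-0.011,0],[1,0,0,-0.011,0]]]'
```

```text
time_s: 13.75
eef_pos: [619.5, -21.2, 148.1]
ee_rot: [-0.0, 0.701, 0.713, -0.0]
force: [0.8, -0.5, -3.8]
grip_width: 0.385
time_s: 14.15
eef_pos: [619.5, -21.2, 137.2]
ee_rot: [-0.0, 0.701, 0.713, -0.0]
force: [-1.0, -0.1, -3.3]
grip_width: 0.383
```

```bash
python3 -m pendant '[[[1,0,0,-0.002,0],[1,0,0,-0.004,0],[1,0,0,-0.004,0]]]'; python3 -m pendant '[[[1,0,0,-0.001,0],[1,0,0,-0.002,0],[1,0,0,-0.002,0]]]'
```

```text
time_s: 14.45
eef_pos: [619.7, -21.2, 133.5]
ee_rot: [-0.0, 0.701, 0.713, -0.0]
force: [0.9, -0.8, -3.0]
grip_width: 0.385
time_s: 14.75
eef_pos: [619.9, -21.3, 132.5]
ee_rot: [0.0, 0.701, 0.713, 0.0]
force: [-2.3, -0.2, 3.3]
grip_width: 0.386
```

```bash
python3 -m pendant '[[[-1,0,0,0,0],[-1,0,0,0,0],[-1,0,0,0,0],[-1,0,0,0,0],[-1,0,0,0.02,0],[-1,0,0,0.06,0],[-1,0.04,0.0012,0.067,0],[-1,0.077,0.0012,0.067,0],[-1,0.077,0.0012,0.067,0],[-1,0.077,0.0012,0.067,0]]]'
python3 - <<'E'
from h import *
p,d,s=cap('wrist','wrist9'); pos,rot=s['eef_pos'],s['ee_rot']; print(pos,s['force']); P=wpts(d,pos,rot)
p8=p.astype(int)
def box(lo,hi,x0,x1,y0,y1,name,m=True):
    k=(P[...,2]>lo)&(P[...,2]<hi)&(P[...,0]>x0)&(P[...,0]<x1)&(P[...,1]>y0)&(P[...,1]<y1)&m
    q=P[k]; print(name,len(q),cv2.minAreaRect(q[:,:2].astype(np.float32)) if len(q) else '',q.mean(0).round(1)); return k
box(195,201,580,660,-60,20,'hubtop');box(219,230,660,740,-60,20,'griptop',p8[...,0]>p8[...,1]+50); box(191,201,607,626,-30,-10,'shaft')
i=p[100:340,120:400,::-1]; cv2.imwrite('pics/w9c.png',cv2.convertScaleAbs(cv2.resize(i,None,fx=2.5,fy=2.5),alpha=1.8,beta=10))
E
```

```text
time_s: 15.75
eef_pos: [696.7, -20.1, 197.5]
ee_rot: [-0.001, 0.701, 0.713, -0.001]
force: [-0.6, 0.5, 0.2]
grip_width: 1.002
[696.70989344 -20.06259821 197.52076542] [-0.61159692  0.45965896  0.16511216]
hubtop 2708 ((617.723388671875, -22.042089462280273), (34.44519805908203, 34.17534255981445), 0.7473128437995911) [617.7 -22.2 197.1]
griptop 1168 ((696.7613525390625, -21.178958892822266), (21.775270462036133, 22.532398223876953), 73.28192138671875) [695.8 -21.  223.1]
shaft 829 ((616.3933715820312, -20.154115676879883), (18.896820068359375, 19.774669647216797), 0.896668553352356) [616.4 -19.2 195.7]
```

View pics/w9c.png

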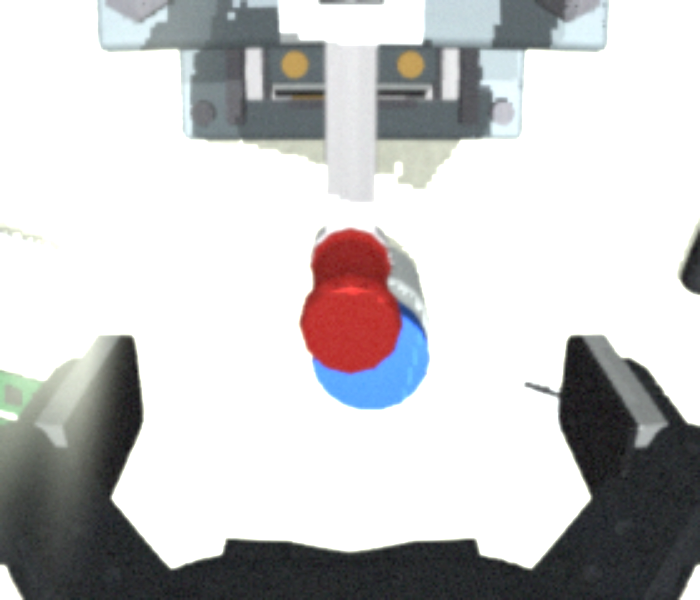

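Crank is seated, with the hub top at z≈197. The red grip top at crop pixel (351,325) is centred between the pads, so I'll go down and grip it.

```bash
python3 -m pendant '[[[-1,0.0005,0,-0.03,0],[-1,0.0005,0,-0.049,0],[-1,0.0005,0,-0.049,0],[1,0.0005,0,-0.049,0],[1,0.0005,0,-0.049,0],[1,0.0005,0,-0.049,0],[1,0.0005,0,-0.049,0],[1,0.0005,0,-0.049,0],[1,0.0005,0,-0.049,0],[1,0.0005,0,-0.049,0]]]' 40
```

```text
time_s: 16.8
eef_pos: [697.7, -20.1, 150.2]
ee_rot: [0.001, 0.701, 0.713, 0.0]
force: [2.2, -0.2, 2.3]
grip_width: 0.26
```

Run:
```python
import numpy as np
for s in (1,-99,-199,-299):
    a=np.radians(s-5*np.arange(1,21)); a0=np.radians(s)
    print(s,','.join('[%.4f,%.4f]'%(.08*(np.cos(t)-np.cos(a0)),.08*(np.sin(t)-np.sin(a0))) for t in a))
```

```text
1 [-0.0002,-0.0070],[-0.0010,-0.0139],[-0.0024,-0.0207],[-0.0043,-0.0274],[-0.0069,-0.0339],[-0.0100,-0.0402],[-0.0137,-0.0461],[-0.0178,-0.0517],[-0.0224,-0.0570],[-0.0275,-0.0618],[-0.0330,-0.0661],[-0.0388,-0.0700],[-0.0449,-0.0733],[-0.0513,-0.0761],[-0.0579,-0.0783],[-0.0647,-0.0799],[-0.0716,-0.0810],[-0.0786,-0.0814],[-0.0856,-0.0812],[-0.0925,-0.0804]
-99 [-0.0068,0.0014],[-0.0135,0.0034],[-0.0200,0.0059],[-0.0263,0.0090],[-0.0322,0.0127],[-0.0378,0.0168],[-0.0431,0.0215],[-0.0479,0.0265],[-0.0522,0.0320],[-0.0561,0.0378],[-0.0594,0.0439],[-0.0622,0.0503],[-0.0644,0.0570],[-0.0660,0.0638],[-0.0670,0.0707],[-0.0675,0.0776],[-0.0673,0.0846],[-0.0665,0.0915],[-0.0651,0.0984],[-0.0631,0.1051]
-199 [0.0026,0.0065],[0.0057,0.0127],[0.0093,0.0187],[0.0135,0.0243],[0.0181,0.0295],[0.0232,0.0343],[0.0286,0.0387],[0.0344,0.0425],[0.0406,0.0459],[0.0470,0.0486],[0.0536,0.0509],[0.0604,0.0525],[0.0673,0.0535],[0.0742,0.0539],[0.0812,0.0538],[0.0882,0.0530],[0.0950,0.0516],[0.1017,0.0496],[0.1082,0.0470],[0.1144,0.0439]
-299 [0.0060,-0.0036],[0.0116,-0.0078],[0.0168,-0.0124],[0.0216,-0.0175],[0.0259,-0.0229],[0.0298,-0.0288],[0.0331,-0.0349],[0.0359,-0.0413],[0.0381,-0.0479],[0.0397,-0.0547],[0.0408,-0.0616],[0.0412,-0.0686],[0.0410,-0.0756],[0.0402,-0.0825],[0.0388,-0.0893],[0.0369,-0.0960],[0.0343,-0.1025],[0.0312,-0.1088],[0.0275,-0.1147],[0.0234,-0.1203]
```

```bash
python3 -m pendant '[[[1,-0.0002,-0.0070,0,0],[1,-0.0010,-0.0139,0,0],[1,-0.0024,-0.0207,0,0],[1,-0.0043,-0.0274,0,0],[1,-0.0069,-0.0339,0,0],[1,-0.0100,-0.0402,0,0],[1,-0.0137,-0.0461,0,0],[1,-0.0178,-0.0517,0,0],[1,-0.0224,-0.0570,0,0],[1,-0.0275,-0.0618,0,0]]]'
python3 - <<'E'
from h import *
s=monitor.sense(); print(s['force'],s['wrist_torque'])
p,d,s=cap('side','side10'); cv2.imwrite('pics/side10c.png',cv2.resize(p[70:250,170:320,::-1],None,fx=3.3,fy=3.3))
E
```

```text
time_s: 17.8
eef_pos: [669.3, -82.2, 149.7]
ee_rot: [-0.0, 0.701, 0.713, -0.0]
force: [-0.4, 1.2, 2.1]
grip_width: 0.261
[-0.35019546  1.21114108  2.09682058] [0.4094787  0.00759698 0.02356993]
```

View pics/side10c.png

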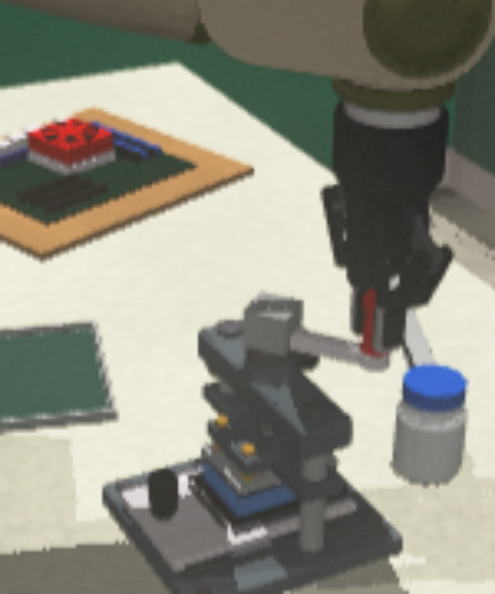

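The crank turns with the handle, the hub is down on the shoulder and forces are small. Continuing to wind.

```bash
python3 -m pendant '[[[1,-0.0055,-0.0043,0,0],[1,-0.0113,-0.0082,0,0],[1,-0.0174,-0.0115,0,0],[1,-0.0238,-0.0143,0,0],[1,-0.0304,-0.0165,0,0],[1,-0.0372,-0.0181,0,0],[1,-0.0441,-0.0192,0,0],[1,-0.0511,-0.0196,0,0],[1,-0.0581,-0.0194,0,0],[1,-0.0650,-0.0186,0,0]]]'
python3 -m pendant '[[[1,-0.0068,0.0014,0,0],[1,-0.0135,0.0034,0,0],[1,-0.0200,0.0059,0,0],[1,-0.0263,0.0090,0,0],[1,-0.0322,0.0127,0,0],[1,-0.0378,0.0168,0,0],[1,-0.0431,0.0215,0,0],[1,-0.0479,0.0265,0,0],[1,-0.0522,0.0320,0,0],[1,-0.0561,0.0378,0,0],[1,-0.0594,0.0439,0,0],[1,-0.0622,0.0503,0,0],[1,-0.0644,0.0570,0,0],[1,-0.0660,0.0638,0,0],[1,-0.0670,0.0707,0,0],[1,-0.0675,0.0776,0,0],[1,-0.0673,0.0846,0,0],[1,-0.0665,0.0915,0,0],[1,-0.0651,0.0984,0,0],[1,-0.0631,0.1051,0,0]]]'
```

```text
time_s: 18.85
eef_pos: [604.3, -100.4, 149.8]
ee_rot: [0.0, 0.701, 0.713, 0.0]
force: [1.5, 3.2, 1.2]
grip_width: 0.256
time_s: 20.85
eef_pos: [541.2, 5.7, 149.8]
ee_rot: [-0.001, 0.701, 0.713, -0.0]
force: [-4.8, 1.1, 4.1]
grip_width: 0.263
```

Run:
```python
from h import *
p,d,s=cap('side','side11'); cv2.imwrite('pics/side11c.png',cv2.resize(p[70:250,170:320,::-1],None,fx=3.3,fy=3.3))
print(s['force'],s['wrist_torque'],s['eef_pos'],s['joints'].round(2))
```

```text
[-4.83213529  1.09859941  4.13491054] [-0.01538596  0.62661581 -0.03684771] [541.21586524   5.67656314 149.78931929] [-0.21  0.39  1.51  0.    1.24 -1.79]
```

View pics/side11c.png

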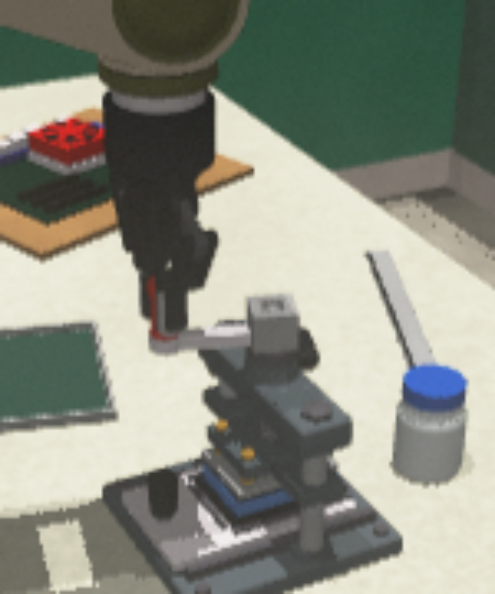

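```bash
python3 -m pendant '[[[1,0.0026,0.0065,0,0],[1,0.0057,0.0127,0,0],[1,0.0093,0.0187,0,0],[1,0.0135,0.0243,0,0],[1,0.0181,0.0295,0,0],[1,0.0232,0.0343,0,0],[1,0.0286,0.0387,0,0],[1,0.0344,0.0425,0,0],[1,0.0406,0.0459,0,0],[1,0.0470,0.0486,0,0],[1,0.0536,0.0509,0,0],[1,0.0604,0.0525,0,0],[1,0.0673,0.0535,0,0],[1,0.0742,0.0539,0,0],[1,0.0812,0.0538,0,0],[1,0.0882,0.0530,0,0],[1,0.0950,0.0516,0,0],[1,0.1017,0.0496,0,0],[1,0.1082,0.0470,0,0],[1,0.1144,0.0439,0,0]]]'
python3 - <<'E'
from h import *
p,d,s=cap('side','side12'); cv2.imwrite('pics/side12c.png',cv2.resize(p[70:250,170:320,::-1],None,fx=3.3,fy=3.3))
print(s['force'],s['wrist_torque'],s['eef_pos'])
E
```

```text
time_s: 22.9
eef_pos: [657.1, 48.8, 150.0]
ee_rot: [0.0, 0.701, 0.713, 0.001]
force: [0.9, 4.1, 3.4]
grip_width: 0.262
[0.86082007 4.10130503 3.41691657] [ 0.54518856 -0.08457755 -0.02888075] [657.10448343  48.84987819 149.98385498]
```

View pics/side12c.png

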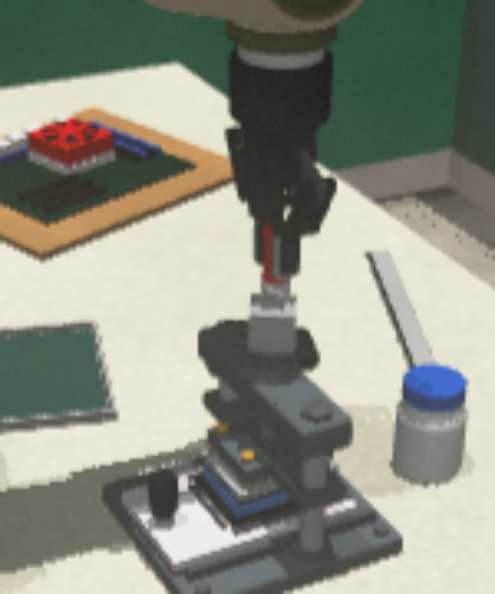

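Plate has reached the heatsink after 300°. Winding the last 100°.

```bash
python3 -m pendant '[[[1,0.0060,-0.0036,0,0],[1,0.0116,-0.0078,0,0],[1,0.0168,-0.0124,0,0],[1,0.0216,-0.0175,0,0],[1,0.0259,-0.0229,0,0],[1,0.0298,-0.0288,0,0],[1,0.0331,-0.0349,0,0],[1,0.0359,-0.0413,0,0],[1,0.0381,-0.0479,0,0],[1,0.0397,-0.0547,0,0]]]'
python3 -m pendant '[[[1,0.0011,-0.0069,0,0],[1,0.0015,-0.0139,0,0],[1,0.0013,-0.0209,0,0],[1,0.0005,-0.0278,0,0],[1,-0.0009,-0.0346,0,0],[1,-0.0028,-0.0413,0,0],[1,-0.0054,-0.0478,0,0],[1,-0.0085,-0.0541,0,0],[1,-0.0122,-0.0600,0,0],[1,-0.0163,-0.0656,0,0],[1,-0.0163,-0.0656,0,0],[1,-0.0163,-0.0656,0,0]]]'
python3 - <<'E'
from h import *
p,d,s=cap('side','side13'); cv2.imwrite('pics/side13c.png',cv2.resize(p[100:250,200:300,::-1],None,fx=4,fy=4))
print(s['force'],s['wrist_torque'],s['eef_pos'])
E
```

```text
time_s: 23.95
eef_pos: [696.3, -7.0, 149.9]
ee_rot: [0.0, 0.701, 0.713, 0.0]
force: [4.4, 2.3, 4.5]
grip_width: 0.262
time_s: 25.15
eef_pos: [679.2, -72.2, 149.7]
ee_rot: [-0.0, 0.701, 0.713, -0.0]
force: [1.6, -0.7, 3.6]
grip_width: 0.261
[ 1.60396321 -0.65269813  3.6415736 ] [-0.13058769 -0.14876584  0.04141541] [679.20142052 -72.16472874 149.6793728 ]
```

View pics/side13c.png

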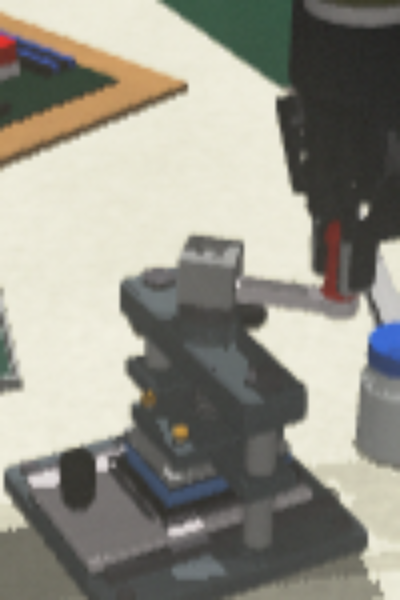

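```bash
python3 -m pendant '[[[-1,0,0,0,0],[-1,0,0,0,0],[-1,0,0,0,0],[-1,0,0,0,0],[-1,0,0,0.03,0],[-1,0,0,0.06,0],[-1,-0.03,0.025,0.06,-8],[-1,-0.06,0.0495,0.06,-16],[-1,-0.06,0.0495,0.06,-24],[-1,-0.06,0.0495,0.06,-32],[-1,-0.06,0.0495,0.06,-40.6],[-1,-0.06,0.0495,0.06,-40.6],[-1,-0.06,0.0495,0.06,-40.6],[-1,-0.06,0.0495,0.06,-40.6]]]'
python3 - <<'E'
from h import *
p,d,s=cap('wrist','wrist14'); pos,rot=s['eef_pos'],s['ee_rot']; R=Ro.from_quat(np.roll(rot,-1)).as_matrix(); print(pos,s['force'],'yaw',np.degrees(np.arctan2(R[1,0],R[0,0]))); P=wpts(d,pos,rot); p8=p.astype(int)
def box(lo,hi,x0,x1,y0,y1,name,m=True):
    k=(P[...,2]>lo)&(P[...,2]<hi)&(P[...,0]>x0)&(P[...,0]<x1)&(P[...,1]>y0)&(P[...,1]<y1)&m
    q=P[k]; print(name,len(q),cv2.minAreaRect(q[:,:2].astype(np.float32)) if len(q) else '',q.mean(0).round(1)); return k
box(195,201,580,660,-60,20,'hubtop');box(219,230,640,740,-110,20,'griptop',p8[...,0]>p8[...,1]+50)
i=p[100:340,120:400,::-1]; cv2.imwrite('pics/w14c.png',cv2.convertScaleAbs(cv2.resize(i,None,fx=2.5,fy=2.5),alpha=1.8,beta=10))
for n in ('side','scene'):
  p,d,s=cap(n,n+'14')
  for f in (n+'0',n+'14'):
    z=np.load('pics/'+f+'.npz'); Q=pts(n,z['d']); h=cv2.cvtColor(z['p'],cv2.COLOR_RGB2HSV)
    k=(h[...,0]>10)&(h[...,0]<30)&(h[...,1]>120)&(h[...,2]>70)&(Q[...,0]>540)&(Q[...,0]<690)&(abs(Q[...,1]+22)<60)&(Q[...,2]>40)
    nl,l,st,_=cv2.connectedComponentsWithStats(k.astype(np.uint8))
    for j in range(1,nl):
        if st[j][4]>3: print(f,st[j],Q[l==j].mean(0).round(1),Q[l==j][:,2].max().round(1))
E
```

```text
time_s: 26.6
eef_pos: [619.5, -22.3, 209.7]
ee_rot: [-0.0, 0.904, 0.427, -0.0]
force: [0.5, 0.4, 0.5]
grip_width: 1.001
[619.51137931 -22.30374509 209.71299748] [0.45524456 0.44223977 0.53936059] yaw 50.55392604981085
hubtop 1971 ((617.4468383789062, -21.670774459838867), (33.56027603149414, 34.480709075927734), 50.31489181518555) [616.9 -21.2 197.2]
griptop 383 ((674.6388549804688, -68.94715881347656), (21.004316329956055, 13.548531532287598), 49.044979095458984) [674.5 -68.9 222.1]
side0 [235 195   4   3   9] [588.7   7.7  90.8] 95.8
side0 [243 204   4   3  10] [587.5 -41.1  93.6] 97.0
side14 [236 199   3   2   4] [584.8  -1.   87.7] 89.7
side14 [244 207   3   2   5] [586.3 -43.6  87.7] 88.9
scene0 [253 201   4   4  14] [649.2   2.7  94.8] 97.8
scene0 [233 205   4   4  13] [649.5 -41.5  94.7] 96.4
scene14 [253 204   4   4  13] [649.9   2.2  88.1] 89.9
scene14 [234 208   4   4  11] [650.9 -40.3  88.6] 90.5
```

View pics/w14c.png

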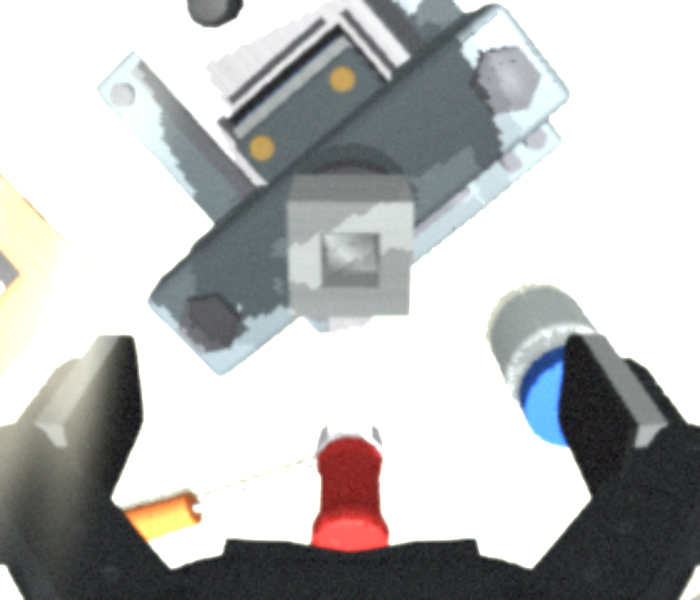

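```bash
python3 - <<'E'
from h import *
z=np.load('pics/wrist14.npz'); P=wpts(z['d'],z['pos'],z['rot'])
for u,v in [(257,131),(225,159),(240,146),(245,150),(238,140),(232,150)]: print(u,v,P[v-1:v+2,u-1:u+2].mean((0,1)).round(1),z['p'][v,u])
z=np.load('pics/wrist1.npz'); P=wpts(z['d'],z['pos'],z['rot'])
for u,v in [(239,284),(278,284),(258,284),(250,286),(268,284),(258,282)]: print(u,v,P[v-1:v+2,u-1:u+2].mean((0,1)).round(1),z['p'][v,u])
E
python3 -m pendant '[[[-1,0.0004,-0.0004,-0.03,-0.2],[-1,0.0004,-0.0004,-0.06,-0.2],[-1,0.0004,-0.0004,-0.0765,-0.2],[-1,0.0004,-0.0004,-0.0765,-0.2],[1,0.0004,-0.0004,-0.0765,-0.2],[1,0.0004,-0.0004,-0.0765,-0.2],[1,0.0004,-0.0004,-0.0765,-0.2],[1,0.0004,-0.0004,-0.0765,-0.2],[1,0.0004,-0.0004,-0.0765,-0.2],[1,0.0004,-0.0004,-0.0765,-0.2],[1,0.0004,-0.0004,-0.0765,-0.2],[1,0.0004,-0.0004,-0.0765,-0.2]]]' 80
```

```text
257 131 [5.861e+02 5.000e-01 8.770e+01] [105  84  47]
225 159 [587.3 -43.5  87.3] [106  87  50]
240 146 [587.6 -24.   78.9] [51 56 58]
245 150 [594.2 -22.7  79.4] [51 56 56]
238 140 [581.3 -21.5  79.2] [53 59 60]
232 150 [585.4 -33.3  79. ] [50 57 59]
239 284 [565.3 -41.9 125.4] [224 185 105]
278 284 [5.859e+02 2.000e-01 9.470e+01] [200 162  92]
258 284 [589.8 -22.3  89.9] [103 115 119]
250 286 [592.8 -31.4  90.1] [71 78 82]
268 284 [589.5 -10.8  89.8] [ 95 105 108]
258 282 [586.9 -22.3  89.9] [ 96 106 110]
time_s: 27.95
eef_pos: [620.2, -22.8, 134.4]
ee_rot: [0.001, 0.906, 0.424, 0.001]
force: [-2.3, -0.6, 6.5]
grip_width: 0.384
```

Ram fell 10.8 mm and the bolt heads rose about 3.6 mm above it, so the springs are squeezed past half way. The hub is gripped, so I'll lift the crank off.

```bash
python3 -m pendant '[[[1,0,0,0.004,0],[1,0,0,0.01,0],[1,0,0,0.018,0],[1,0,0,0.03,0],[1,0,0,0.045,0],[1,0,0,0.06,0],[1,0,0,0.06,0]]]'
python3 - <<'E'
from h import *
s=monitor.sense(); print(s['force'],s['wrist_torque'])
p,d,s=cap('wrist','wrist15'); i=p[100:340,120:400,::-1]; cv2.imwrite('pics/w15c.png',cv2.convertScaleAbs(cv2.resize(i,None,fx=2.5,fy=2.5),alpha=1.8,beta=10))
pos,rot=s['eef_pos'],s['ee_rot'];R=Ro.from_quat(np.roll(rot,-1)).as_matrix(); print('yaw',np.degrees(np.arctan2(R[1,0],R[0,0])),pos)
p,d,s=cap('side','side15'); cv2.imwrite('pics/side15c.png',cv2.resize(p[70:250,170:320,::-1],None,fx=3.3,fy=3.3))
E
```

```text
time_s: 28.65
eef_pos: [620.6, -22.6, 196.3]
ee_rot: [0.001, 0.906, 0.424, 0.002]
force: [-0.5, -0.7, -2.8]
grip_width: 0.382
[-0.47315542 -0.7467473  -2.79519532] [0.05455367 0.00135162 0.05681464]
yaw 50.19875453649435 [620.59730575 -22.58020971 196.27178057]
```

View pics/w15c.png

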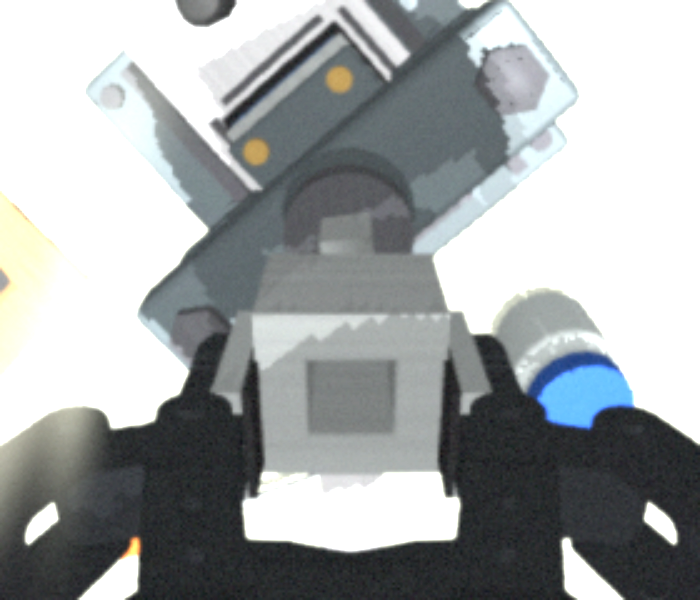

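View pics/side15c.png

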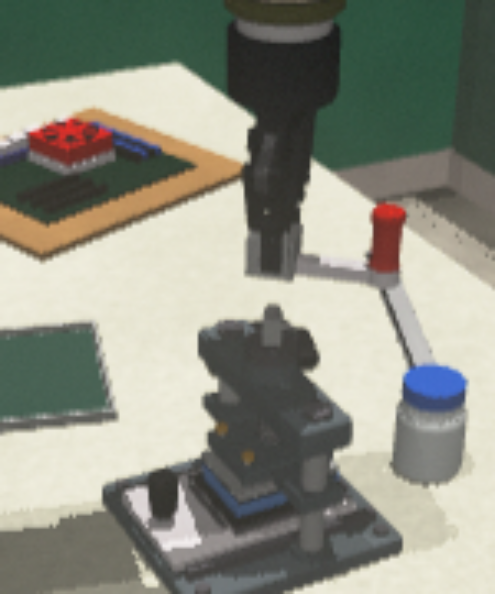

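```bash
python3 -m pendant '[[[1,-0.02,0.04,0,4],[1,-0.185,0.328,-0.05,16.9],[1,-0.185,0.328,-0.05,16.9],[1,-0.185,0.328,-0.05,16.9],[1,-0.185,0.328,-0.05,16.9],[1,-0.185,0.328,-0.05,16.9],[1,-0.185,0.328,-0.05,16.9],[1,-0.185,0.328,-0.05,16.9],[1,-0.185,0.328,-0.05,16.9],[1,-0.185,0.328,-0.05,16.9],[1,-0.185,0.328,-0.05,16.9],[1,-0.185,0.328,-0.1,16.9],[1,-0.185,0.328,-0.14,16.9],[1,-0.185,0.328,-0.17,16.9],[1,-0.185,0.328,-0.19,16.9],[1,-0.185,0.328,-0.2,16.9],[1,-0.185,0.328,-0.2,16.9],[1,-0.185,0.328,-0.2,16.9]]]'
python3 - <<'E'
from h import *
p,d,s=cap('side','side16'); cv2.imwrite('pics/side16c.png',cv2.resize(p[70:250,80:280,::-1],None,fx=3.3,fy=3.3)); print(s['eef_pos'],s['force'])
E
```

```text
time_s: 30.55
eef_pos: [435.8, 305.2, -5.7]
ee_rot: [0.0, 0.834, 0.552, 0.001]
force: [0.0, -1.0, -3.7]
grip_width: 0.382
[435.79741055 305.2215114   -5.73588305] [ 3.42255503e-03 -1.02446255e+00 -3.65850768e+00]
```

View pics/side16c.png

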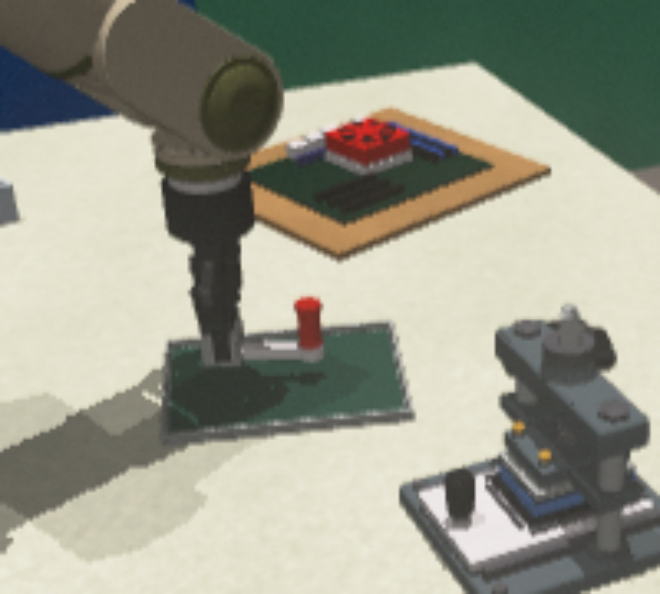

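```bash
python3 -m pendant '[[[1,0,0,-0.008,0],[1,0,0,-0.015,0],[1,0,0,-0.020,0],[1,0,0,-0.022,0],[1,0,0,-0.022,0]]]'; python3 -m pendant '[[[1,0,0,-0.001,0],[1,0,0,-0.002,0],[1,0,0,-0.002,0]]]'
```

```text
time_s: 31.1
eef_pos: [434.8, 305.3, -28.7]
ee_rot: [0.0, 0.833, 0.553, -0.0]
force: [-0.8, -0.2, -0.9]
grip_width: 0.384
time_s: 31.4
eef_pos: [435.2, 305.6, -29.6]
ee_rot: [0.0, 0.833, 0.553, 0.001]
force: [-5.9, -0.1, 9.0]
grip_width: 0.382
```

Contact with the tray floor. I'll release and rise straight up.

```bash
python3 -m pendant '[[[1,0,0,0.001,0],[-1,0,0,0.001,0],[-1,0,0,0.001,0],[-1,0,0,0.001,0],[-1,0,0,0.001,0],[-1,0,0,0.001,0],[-1,0,0,0.03,0],[-1,0,0,0.08,0],[-1,0,0,0.13,0],[-1,0,0,0.18,0],[-1,0,0,0.18,0],[-1,0,0,0.18,0],[-1,0,0,0.18,0]]]'
python3 - <<'E'
from h import *
p,d,s=cap('wrist','wrist17'); pos,rot=s['eef_pos'],s['ee_rot']; print(pos,s['force'],s['grip_width'],s['time_s']); P=wpts(d,pos,rot); p8=p.astype(int)
def box(lo,hi,x0,x1,y0,y1,name,m=True):
    k=(P[...,2]>lo)&(P[...,2]<hi)&(P[...,0]>x0)&(P[...,0]<x1)&(P[...,1]>y0)&(P[...,1]<y1)&m
    q=P[k]; print(name,len(q),cv2.minAreaRect(q[:,:2].astype(np.float32)) if len(q) else '',q.mean(0).round(1),q[:,2].min(),q[:,2].max()); return k
box(30,40,390,480,250,350,'hubtop'); box(54,64,470,550,220,320,'gripTop',(p8[...,0]>p8[...,1]+60))
for n in ('side','scene'):
  p,d,s=cap(n,n+'17'); a=np.load('pics/'+n+'0.npz')['p'].astype(int); 
  z=np.load('pics/%s17.npz'%n); Q=pts(n,z['d']); h=cv2.cvtColor(z['p'],cv2.COLOR_RGB2HSV)
  k=(h[...,0]>10)&(h[...,0]<30)&(h[...,1]>120)&(h[...,2]>70)&(Q[...,0]>540)&(Q[...,0]<690)&(abs(Q[...,1]+22)<60)&(Q[...,2]>40)
  print(n,'bolts',Q[k].mean(0))
cv2.imwrite('pics/side17c.png',cv2.resize(np.load('pics/side17.npz')['p'][120:300,110:320,::-1],None,fx=3.5,fy=3.3))
E
```

```text
time_s: 32.7
eef_pos: [434.3, 305.0, 147.9]
ee_rot: [-0.0, 0.833, 0.553, -0.001]
force: [-0.2, 0.8, -0.3]
grip_width: 0.998
[434.25214069 305.02367899 147.94043615] [-0.22677888  0.84073792 -0.32988577] 0.9978433761347034 32.7
hubtop 880 ((431.66925048828125, 305.7439880371094), (34.03657531738281, 34.35508346557617), 66.77781677246094) [431.8 305.8  33.1] 30.023991752951247 35.03270534904192
gripTop 367 ((504.9604797363281, 275.40087890625), (21.910091400146484, 22.819122314453125), 45.7160530090332) [504.  275.6  59.2] 54.74519216751537 61.396486002841016
side bolts [587.70654447 -17.34072626  85.96063923]
scene bolts [649.61989035 -19.71994888  87.71806967]
```

View pics/side17c.png

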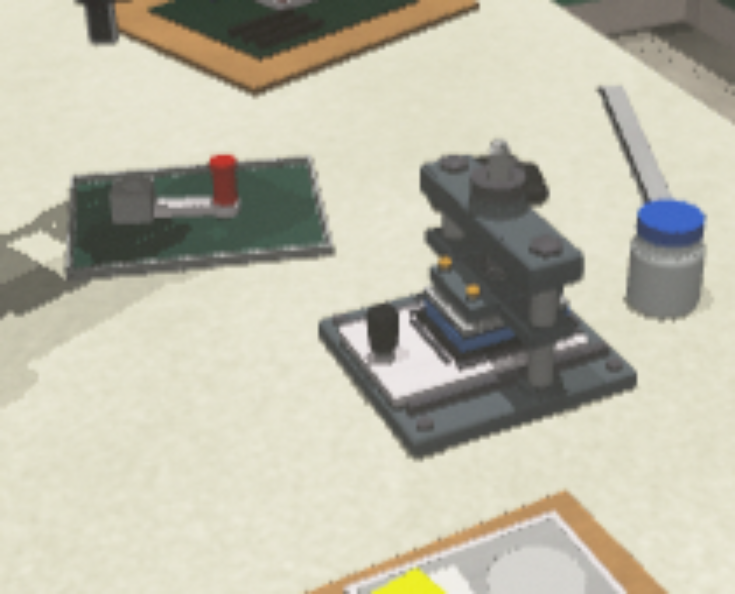

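View pics/scene17.png

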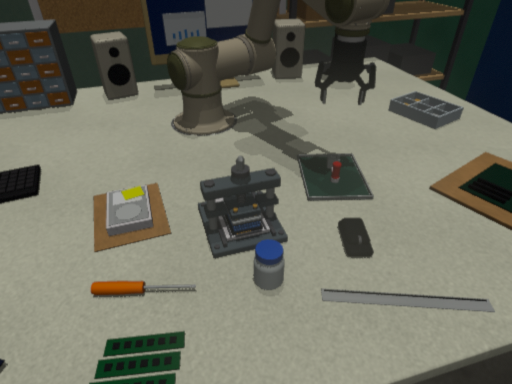

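The crank lies flat in the tray with the hub top at z≈33, as at the start. The bed is home and the plate is on the heatsink. The jar at (269,265), mouse (355,237), screwdriver (140,288) and hard drive (130,210) are unmoved. Handing in.

Run:
```python
from h import *
print(order.finish_job())
```

```text
the job is handed in; nothing more can be done
None
```

The job is done and handed in, at about 33 s on the robot's clock out of the 72 s allowed. I pushed the bed home, fitted the crank and wound it about 400° clockwise. Then I lifted it off and laid it back in its tray.

**Last checks**
- **Bed:** the knob moved about 65 mm, and the bed then held against its stop under a 26 N push.
- **Clamping:** the ram dropped 10.8 mm and the bolt heads rose 3.6 mm above it, so the springs are squeezed past half way (3 mm). I read this from depth images, accurate to roughly half a millimetre. The last pictures show the press still clamped after the crank came off.
- **Crank:** it lies flat near the middle of the tray, with its hub top at z ≈ 33 mm, the same as at the start.
- **Other things:** the jar, mouse, screwdriver and hard drive look unmoved in the last pictures; I did not measure them. The gripper is open and clear of everything.

**What failed or disagreed**
- **First knob grasp:** this closed on air. The real fingertips end about 39.5 mm behind the reported TCP, contrary to the description. I measured this in two cameras and corrected for it in every later grasp.
- **Camera positions:** the three cameras disagreed by up to about 5 mm. I relied on the wrist camera, with a correction of about 1 mm, and on contact forces for the fit.

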